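# Regrip a shaft in the sloping V-block and load it in the drilling jig

### The arm

A 6-joint arm with a two-finger parallel gripper is mounted at the origin on a cart in front of the work surface, level with it; the furniture and walls round the work are solid. World frame = base frame: x ahead of the robot, y to its left, z up, the work surface at z = 0. Lengths are in m, angles in degrees, forces in N, time in s.
With the tool pointing down it reaches from about 0.375 to 0.9 m from the base axis. Payload 3.1 kg.
Tool frame: the origin (TCP) lies between the finger pads; the fingertips stand 11 mm ahead of it and the grasp point (between the pads) lies 8 mm behind it; z points along the fingers, y is the line along which they close (so a half turn about z gives the same grasp; the last joint's range is limited). The gripper opens to 87 mm and grips with 3 to 60 N. Pads are 19 mm wide; open, the fingers measure 117 mm over their backs; the gripper's body (75 mm by 190 mm) begins 51 mm behind the grasp point.
Start: joints at [-86.889, 30.224, 82.088, -0, 67.689, -10.227], TCP at [0.144, -0.608, 0.234] pointing down, gripper open.
Joint ranges: [-176.69, 176.69], [-43.24, 126.21], [12.49, 139.97], [-82, 262], [0, 151.66], [-163.58, 163.58]. Speed limits (degrees/s): [159.86, 159.86, 180, 180, 180, 180].

### API

Orientations are given as a 3x3 rotation matrix whose columns are the frame's x, y, z axes.
In Python, from rig import bot, viewer, workorder, nets gives the robot as it stands. The module is installed in compiled form; this text tells all that it offers.
- The arm moves only by the tool move_arm, never from a script. Its argument "increments" is a list of rows, each a list of 7 numbers: the shift along the tool's x, y, z normalised to -1 to 1, where 1 is 0.3 m, then the turn, a rotation vector about the tool's x, y, z normalised to -1 to 1, where 1 is pi rad, then the opening, from 0 (shut) to 1 (fully open). In form: [[tx, ty, tz, wx, wy, wz, grip], ...]. A call has 1 to 10 rows; each row is the pose to reach, as a shift and turn from the pose commanded when the call began, along the tool's axes at that moment, turning the shorter way round; what a row does not reach only later rows make up. A row lasts 1/12 s, in which the tool goes at most 41.7 mm and 7.16 degrees, less where a joint would pass 70% of its speed; a pose out of reach is approached as far as the arm can. A call with a number of a shift or a turn outside -1 to 1 is refused whole. A call with a gripper value outside its range is refused whole. The fingers move at their own pace and stop on an object; the grip force is fixed at half the most. Time passes only in rows, so rows that repeat a pose let the fingers close. It gives the time, the measured TCP pose, the force, the opening and the grip force at its end, in the units of the state.
- bot.read_state(): the state, without advancing time (a new reading comes with each control period).
- viewer.capture(name): name is "scene" or "top" or "wrist"; returns a dict with "image" (480x640x3 uint8, blue, green, red), "K" (3x3 intrinsics, pixels), "eye" and "orientation" of the camera in the world. Camera axes: x right, y up, looking along -z (the intrinsics and any distortion apply to the point x, -y, -z); pixel columns grow to the right and rows downward; lengths in m; the calibration is good to about 2 mm. A picture is of the moment at which its call begins. There is no depth.
- workorder.hand_in(): hands the job in; it is judged then, once.
Trained networks look in the newest picture that a camera, given by its name, has taken for a name from the list of things; names that differ only in an ending like _2 or _b are one class to them, and where a whole thing is asked for, a point or a joint stands for the part that bears it (a point fixed in the world has none). Each returns a list of dicts, best first, with "conf" (0 to 1); they miss things now and then, are a little off and sometimes report something else, mostly with a low value. They report only what shows in the picture. A call takes as long as a camera call.
- nets.find_in(camera, thing): "location" ([column, row] in pixels, amid what is visible of it).
The state is a dict: "time_s": time; "joint_positions": joint angles; "qvel": joint speeds; "tau": joint torques, N m; "position": TCP position; "tcp_rot": TCP orientation; "force": force on the tool from outside, world axes, zero at the start; "moment": the same for the moment, N m; "opening": opening from 0.0 (shut) to 1.0 (fully open); "grasp_force": force on a finger pad.
Only numpy, scipy, OpenCV 4.12 (cv2) and the standard library are available. Lean on these libraries where they do the work, as an engineer would, in place of code of your own. Each camera call takes 0.05 s, during which the arm holds its last target. There are 200 camera calls.

### The job

Take the longer shaft, the one with the turned-down neck, out of the storage stand by its neck end, lay it in the sloping V-block with its plain end down against the stop and let go. Pick it up again by its middle, lay it level in both vees of the drilling jig with its plain end up against the jig's stop plate, let go, and swing the keeper bar fully across over it. Leave the plain pin in the stand and do not disturb the things lying round about.

Things in the scene. Friction and masses are not known exactly. Their poses are not given: they have to be found in the camera images.
- shaft_mid (a point): Centre of the shaft, a loose round aluminium bar 180 mm long, about 0.15 kg: 20 mm in diameter for 140 mm, then a turned-down neck 15 mm in diameter for the last 40 mm. z axis: along the shaft towards the neck end; the plain end lies 90 mm the other way. It starts upright, neck up, in an outer socket of the stand, its plain end 12 mm above the bench.
- shaft_neck_end (a point): Centre of the shaft's neck end face, 90 mm from shaft_mid; same axes.
- pin_mid (a point): Centre of the other round bar in the stand, a plain pin 20 mm in diameter and 125 mm long, without a neck; z axis along it. It stands in the other outer socket and stays there.
- stand_top (a point): Centre of the upper face of the fixed grey storage stand, a block 62 x 172 x 57 mm (its x, y, z) with three round sockets in a row along its y axis at -55, 0 and +55 mm, 23 mm in diameter and 45 mm deep; the middle one is empty. Stand and jig swap sides from start to start.
- vee_mid (a point): Where shaft_mid lies when the shaft rests in the fixed sloping V-block with its plain end on the stop. x axis: along the groove, 45 degrees downhill and to the left, towards the stop; y: level, across; z: square to the groove, out of its open side. The seated shaft's axis is this x axis, neck end uphill. The shaft sticks out of the vees uphill of x = -27 mm.
- vee_gap (a point): Middle of the 61 mm gap between the two steel vee blocks of the sloping V-block, on the seated shaft's axis (axes of vee_mid, 27.5 mm downhill of it); here the shaft can be gripped across. Each vee block is 24 mm long and 56 mm wide, 90 degree groove with a 40 mm mouth, top 7 mm above the shaft axis. The beam under the gap is 40 mm wide, 36 mm below the axis.
- vee_stop (a point): Centre of the stop plate's face at the foot of the sloping V-block, on the seated shaft's axis (axes of vee_mid, 90 mm downhill of it); plate 46 mm wide, its top 6 mm above the axis. Friction may keep the shaft from sliding down to it by itself.
- jig_mid (a point): Where shaft_mid lies when the shaft is seated level in the fixed drilling jig, 55 mm above the bench. x axis: along the vees, away from the robot to the stop plate; y left, z up. Neck end to -x. Two vee blocks, 20 mm long, 56 mm wide, 40 mm mouth, centred at x = -55 and +55 mm, tops 7 mm above the shaft axis. Base plate 212 x 90 mm, its top 43 mm below the axis.
- jig_stop (a point): Centre of the face of the jig's stop plate, on the seated shaft's axis (axes of jig_mid, 90 mm from it along x); plate 50 mm wide, its top 5 mm above the axis.
- keeper (a joint): Angle in rad of the keeper bar on the jig, a flat steel bar that swings level about an upright post 80 mm beside the vees. 0: parked, pointing to the jig's -x; pi/2: its end stop, pointing to the jig's +y, fully across over the shaft. It turns clockwise seen from above and stays where left (0.6 N at the knob moves it). Underside 3 mm above the shaft's top. Starts between 0 and 0.35.
- keeper_knob (a point): Centre of the black upright round knob on the keeper bar, 16 mm in diameter, standing 30 mm above the bar's 22 mm wide top face (this point is 20 mm above that face and 10 mm below the knob's top), 100 mm from the pivot.
- keeper_pivot (a point): Point on the keeper's upright axis at the height of keeper_knob.
- oil_filter: Blue can-shaped oil filter, 69 mm in diameter and 90 mm tall, standing loose behind the work (origin: centre of its underside); leave it where it is.
- pliers: Pliers with red handles, 166 mm long and 14 mm high, lying loose behind the work (origin: centre of the underside); leave them where they are.

How it is judged:
By the outcome, as a careful person would: the job done as asked, in the order asked, and still so for the second after the job is handed in, with the robot touching nothing.
It also fails if it takes over 72 s, if anything falls off the work surface, if the arm or the gripper's body presses on something with over 40 N, if the wrist force passes 120 N, or if a joint passes its speed limit or range.

## Working session

There is one attempt and no reset: what is moved stays moved. The work goes in short steps, Python scripts to look and compute and a tool call to move; the robot and the scene stay as the last step left them, time stands still between calls to the robot, and variables do not carry over. Pictures are saved under pics/ and viewed, at most 10 in all, crops included, and the job is handed in when it is done.

Besides the shell and the picture viewer there is one more tool, called after "Call:" as name([rows], argument=value, ...), one row to a line, values as JSON. move_arm: Moves the arm, as the interface text tells. Its arguments: {"type":"object","properties":{"increments":{"type":"array"}},"required":["increments"]}

```bash
mkdir -p pics; ls; cat > h.py <<'E'
import numpy as np,cv2
from rig import bot,viewer,workorder,nets
def ray(c,px):
    K=c["K"];d=np.array([(px[0]-K[0][2])/K[0][0],-(px[1]-K[1][2])/K[1][1],-1.])
    d=np.array(c["orientation"])@d;return np.array(c["eye"]),d/np.linalg.norm(d)
def atz(c,px,z):
    e,d=ray(c,px);return e+d*(z-e[2])/d[2]
def proj(c,p):
    v=np.array(c["orientation"]).T@(np.array(p)-np.array(c["eye"]));K=np.array(c["K"])
    return np.array([K[0,0]*v[0]/-v[2]+K[0,2],-K[1,1]*v[1]/-v[2]+K[1,2]])
def tri(a,b):
    (e1,d1),(e2,d2)=a,b
    A=np.stack([d1,-d2],1);t=np.linalg.lstsq(A,e2-e1,rcond=None)[0]
    p,q=e1+d1*t[0],e2+d2*t[1];return (p+q)/2,np.linalg.norm(p-q)
E
python3 - <<'E'
from h import *
np.set_printoptions(precision=4,suppress=True)
C={}
for n in("scene","top"):
    C[n]=viewer.capture(n);c=C[n];cv2.imwrite(f"pics/{n}0.png",c["image"]);print(n,c["eye"],np.array(c["orientation"]).tolist(),c["K"], [k for k in c])
T="shaft_mid shaft_neck_end pin_mid stand_top vee_mid vee_gap vee_stop jig_mid jig_stop keeper keeper_knob keeper_pivot oil_filter pliers".split()
for t in T:
    r={n:nets.find_in(n,t) for n in C}
    print(t,[[ (np.round(d["location"],1).tolist(),round(d["conf"],2)) for d in r[n][:3]] for n in C], *(tri(ray(C["scene"],r["scene"][0]["location"]),ray(C["top"],r["top"][0]["location"])) if r["scene"] and r["top"] else ()))
E
```

```text
pics
scene [0.0697 0.6496 0.8721] [[-0.769893792957188, 0.41919217129117037, -0.4811875633203631], [-0.637920775747763, -0.4843599218486509, 0.5987090695622885], [0.017906184277138207, 0.7679019401166811, 0.6403170924859575]] [[488.9306   0.     319.202 ]
 [  0.     488.9306 242.4119]
 [  0.       0.       1.    ]] ['image', 'K', 'eye', 'orientation']
top [ 0.4856 -0.0283  1.4215] [[0.012821627457328693, 0.9950802071382711, -0.09823943826692448], [-0.9999116741956451, 0.013103408415885113, 0.0022236220786643105], [0.0034999538007931376, 0.09820225073562168, 0.9951603228997077]] [[480.2955   0.     323.3831]
 [  0.     480.2955 248.1971]
 [  0.       0.       1.    ]] ['image', 'K', 'eye', 'orientation']
shaft_mid [[([233.0, 334.8], 0.87), ([255.0, 383.6], 0.59), ([418.5, 222.0], 0.47)], [([208.7, 260.2], 0.47)]] [0.5766 0.2775 0.1287] 2.2923028560067936e-05
shaft_neck_end [[([229.4, 335.1], 0.9), ([416.9, 220.4], 0.47)], [([209.6, 261.9], 0.6)]] [0.5765 0.2791 0.1282] 0.011706847690442558
pin_mid [[([274.6, 376.1], 0.74), ([336.3, 289.8], 0.47)], [([410.6, 274.7], 0.17)]] [ 0.6839 -0
[... 595 characters left out ...]

jig_stop [[([254.9, 384.6], 0.74), ([401.2, 241.7], 0.67)], [([408.6, 272.4], 0.65)]] [ 0.6889 -0.1527 -0.4664] 0.4789286267951257
keeper [[([419.7, 224.6], 0.91)], [([431.9, 281.4], 0.72)]] [ 0.5245 -0.342   0.0621] 0.01124322255125293
keeper_knob [[([418.2, 223.8], 0.56)], [([430.9, 282.8], 0.91)]] [ 0.5232 -0.3361  0.0686] 0.004908889671286424
keeper_pivot [[([419.6, 224.2], 0.72)], [([429.4, 282.2], 0.78)]] [ 0.5216 -0.3333  0.0701] 0.012086034042141888
oil_filter [[([244.5, 274.7], 0.96)], [([281.6, 203.1], 0.8), ([430.2, 281.5], 0.34)]] [0.7507 0.0911 0.0458] 0.0016763645684309476
pliers [[([332.9, 219.0], 0.9)], [([403.7, 212.2], 0.78)]] [ 0.7423 -0.2628  0.0166] 0.018555628763185714
```

```bash
python3 - <<'E'
import cv2
a=cv2.imread("pics/scene0.png");b=cv2.imread("pics/top0.png")
cv2.imwrite("pics/s1.png",cv2.resize(a[180:440,180:480],(692,600),interpolation=3))
cv2.imwrite("pics/t1.png",cv2.resize(b[190:350,170:470],(800,427),interpolation=3))
E
```

```text
(no output)
```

View pics/s1.png

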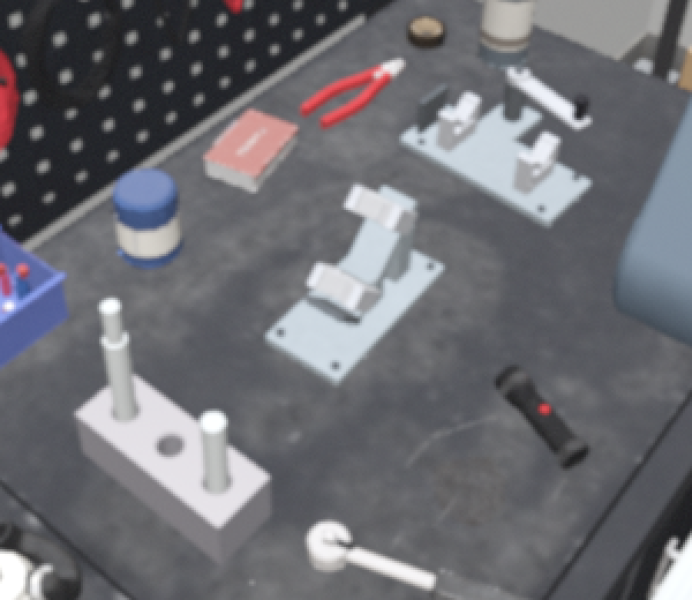

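View pics/t1.png

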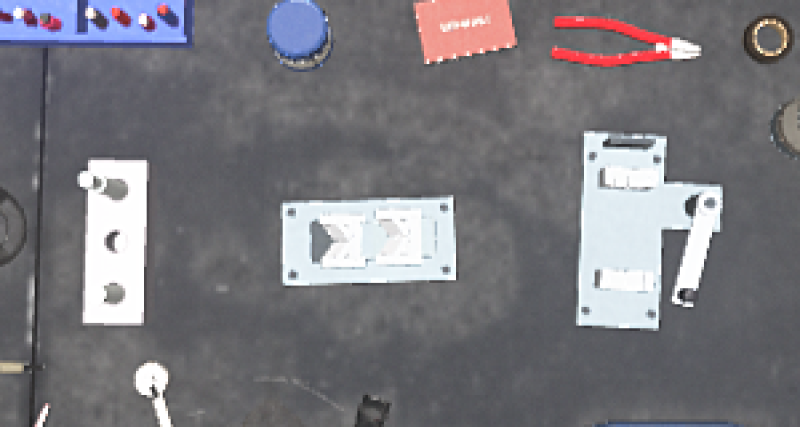

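The scene shows the stand at left, with the shaft in its far socket and the pin in the near one. The V-block is in the middle and the jig at right, with the keeper nearly parked. Next I take enlarged crops for corner-based fits.

```bash
python3 - <<'E'
import cv2,numpy as np
a=cv2.imread("pics/scene0.png");b=cv2.imread("pics/top0.png")
def crop(im,x,y,w,h,W,H):
    c=cv2.resize(im[y:y+h,x:x+w],(W,H),interpolation=2)
    s=W/w
    for k in range(x,x+w):
        if k%10==0: cv2.line(c,(int((k-x+.5)*s),0),(int((k-x+.5)*s),5 if k%50 else 14),(0,255,255),1); cv2.putText(c,str(k),(int((k-x+.5)*s)-9,16),0,.3,(0,255,255)) 
    for k in range(y,y+h):
        if k%10==0: cv2.line(c,(0,int((k-y+.5)*s)),(5,int((k-y+.5)*s)),(0,255,255),1); cv2.putText(c,str(k),(6,int((k-y+.5)*s)+4),0,.3,(0,255,255)) 
    return c
A=crop(b,270,255,80,60,400,300);B=crop(a,290,255,80,100,400,500)[:300*500//500] 
# layout: left col: top V (400x300), top jig; right: scene V, scene jig
A=crop(b,270,256,80,60,400,300);B=crop(a,305,256,66,75,264,300)
B=crop(a,300,256,80,60,400,300)
C=crop(b,380,234,80,80,300,300);D=crop(a,350,205,100,75,400,300)
C=np.hstack([C,np.zeros((300,100,3),np.uint8)])
cv2.imwrite("pics/q.png",np.vstack([np.hstack([A,B]),np.hstack([C,D])]))
E
```

```text
(no output)
```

View pics/q.png

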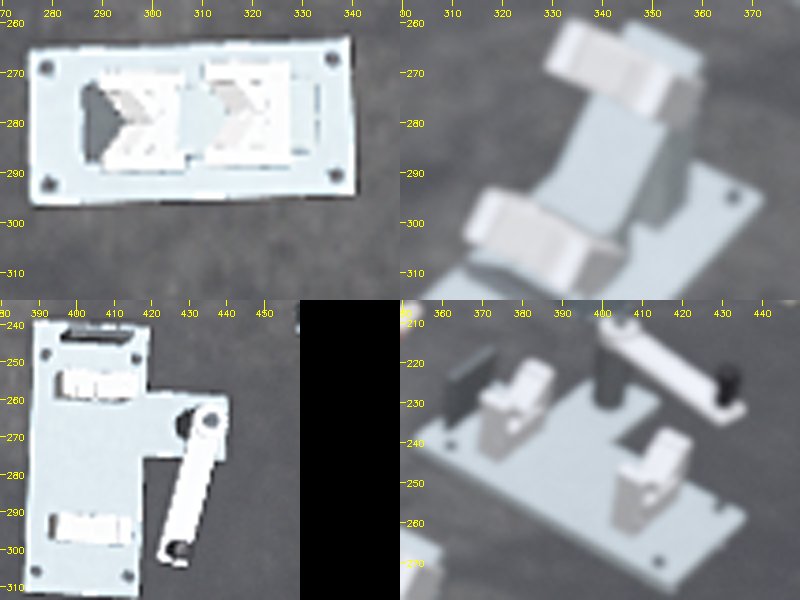

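```bash
python3 - <<'E'
from h import *
from scipy.optimize import least_squares
np.set_printoptions(precision=4,suppress=True)
C={n:viewer.capture(n) for n in("scene","top")}
def rect(cam,px,z,L,W,name):
    # px order: (-y?) corners as far-left, far-right, near-right, near-left
    P=np.array([atz(C[cam],p,z) for p in px]);c=P.mean(0)
    d=(P[0]+P[1]-P[2]-P[3]);w=P[0]+P[3]-P[1]-P[2]
    print(name,c,"len",np.linalg.norm(d)/2,"wid",np.linalg.norm(w)/2,"yaw",np.degrees(np.arctan2(d[1],d[0])),np.degrees(np.arctan2(-w[0],w[1])));return c
rect("top",[(388.3,238.6),(419.8,240.4),(416,312.7),(385.9,311.9)],.012,.212,.09,"jig")
f=lambda x,y:(x/2.667-.5+170,y/2.667-.5+190)
rect("top",[f(88,158),f(148,160),f(145,324),f(83,324)],.057,.172,.062,"stand")
rect("top",[(275.5,265.5),(339.5,263.1),(340.5,294.5),(276.3,296.5)],.012,0,0,"Vplate")
g=lambda x,y:((x-400)/4-.5+350,(y-300)/4-.5+205)
# scene jig plate corners: right (near) corner, bottom corner
print("jig scene corners",[atz(C["scene"],g(*p),.012) for p in[(745,517),(672,585),(415,435)]])
# V fit
s=.5**.5
def V(p,l):
    a=p[3];ax=np.array([-np.sin(a)*s,np.cos(a)*s,-s]);ay=np.array([-np.cos(a),-np.sin(a),0]);az=np.cross(ax,ay)
    return p[:3]+ax*l[0]+ay*l[1]+az*l[2]
obs=[("scene",(334.5,258.9),(-.027,-.028)),("scene",(328.5,269.5),(-.003,-.028)),("scene",(359.5,270.5),(-.027,.028)),("scene",(350.5,279.9),(-.003,.028)),
("scene",(317.5,292.9),(.058,-.028)),("scene",(312.5,303.5),(.082,-.028)),("scene",(343.9,302.5),(.058,.028)),("scene",(334.5,313.5),(.082,.028)),
("top",(310.5,268.5),(-.003,-.028)),("top",(310.9,288.5),(-.003,.028)),("top",(289.1,270.5),(.082,-.028)),("top",(290,289.3),(.082,.028))]
r=lambda p:np.concatenate([proj(C[c],V(p,(l[0],l[1],.007)))-o for c,o,l in obs])
q=least_squares(r,[.53,0,.1,0],loss="soft_l1");print("V",q.x,np.degrees(q.x[3]));print(r(q.x).reshape(-1,2))
# keeper: pivot & knob z: axis55+10+3=68 underside
for n in C:
  for t in("shaft_neck_end","keeper_knob"): print(n,t,atz(C[n],nets.find_in(n,t)[0]["location"],.19 if "neck" in t else .095))
kn=lambda x,y:(x/3.75-.5+380,(y-300)/3.75-.5+234)
print("knob",atz(C["top"],kn(176,548),.105),"pivot",atz(C["top"],kn(211,420),.08))
print("knob sc top",atz(C["scene"],g(730,372),.105))
s0=lambda x,y:(x/2.3067-.5+180,y/2.3077-.5+180)
print("neck top sc",atz(C["scene"],s0(110,306),.192),"shoulder",atz(C["scene"],s0(116,338),.152),"pin",atz(C["scene"],s0(213,422),.137))
print("neck top top",atz(C["top"],f(90,180),.192))
w=viewer.capture("wrist");st=bot.read_state();R=np.array(st["tcp_rot"]);print("cam in tool",R.T@(np.array(w["eye"])-st["position"]),(R.T@np.array(w["orientation"])).tolist(),w["K"]);print(R)
E
```

```text
jig [ 0.5469 -0.2646  0.012 ] len 0.2137945028611273 wid 0.09045583367093793 yaw -2.6308734641923714 -1.6854461715385733
stand [0.526  0.2803 0.057 ] len 0.17504087523551753 wid 0.06479518637647746 yaw 0.6374388529778796 -0.20898157861012295
Vplate [0.5309 0.0125 0.012 ] len 0.09129784033430861 wid 0.18785301919499742 yaw 2.5674901053889596 2.7052537197761315
jig scene corners [array([ 0.4384, -0.3052,  0.012 ]), array([ 0.4415, -0.2165,  0.012 ]), array([ 0.656 , -0.2305,  0.012 ])]
V [ 0.53   -0.0012  0.1132  0.0598] 3.423656264424934
[[-0.475   0.3565]
 [ 0.9432 -0.6462]
 [-4.6453 -0.9611]
 [-0.3375 -0.5443]
 [ 0.3068  0.3286]
 [ 0.732  -0.6886]
 [-5.654   1.7871]
 [-0.9388  0.5886]
 [-0.1031  0.1869]
 [ 0.4153  0.8974]
 [ 0.6053  0.3593]
 [ 0.4998  1.3723]]
scene shaft_neck_end [0.5395 0.3096 0.19  ]
scene keeper_knob [ 0.5067 -0.3098  0.095 ]
top shaft_neck_end [0.5751 0.2632 0.19  ]
top keeper_knob [ 0.5197 -0.3179  0.095 ]
knob [ 0.4783 -0.3141  0.105 ] pivot [ 0.5735 -0.3464  0.08  ]
knob sc top [ 0.4763 -0.3212  0.105 ]
neck top sc [0.5811 0.2797 0.192 ] shoulder [0.5812 0.2785 0.152 ] pin [0.4706 0.2795 0.137 ]
neck top top [0.5802 0.2769 0.192 ]
cam in tool [ 0.0845 -0.0008 -0.1507] [[4.261156213042616e-05, 0.9524343569709682, 0.3047438167470372], [0.9999998317082065, -0.00021690680940381762, 0.0005380845601010533], [0.0005785912309719465, 0.3047437425325301, -0.9524342059268205]] [[420.3139   0.     319.1026]
 [  0.     420.3139 248.2219]
 [  0.       0.       1.    ]]
[[ 0.973   0.2307  0.0001]
 [ 0.2307 -0.973   0.    ]
 [ 0.0001  0.     -1.    ]]
```

```bash
cat >> h.py <<'E'
from scipy.spatial.transform import Rotation as Ro
np.set_printoptions(precision=4,suppress=True)
def down(yaw):
    a=np.radians(yaw);x=np.array([np.cos(a),np.sin(a),0]);z=np.array([0,0,-1.]);return np.stack([x,np.cross(z,x),z],1)
s2=.5**.5
def Vax(yaw):
    a=np.radians(yaw);ax=np.array([-np.sin(a)*s2,np.cos(a)*s2,-s2]);ay=np.array([-np.cos(a),-np.sin(a),0]);return ax,ay,np.cross(ax,ay)
def inc(P,R,base=None):
    st=bot.read_state();p0,R0=(np.array(st["position"]),np.array(st["tcp_rot"])) if base is None else base
    t=R0.T@(np.array(P)-p0)/.3;w=Ro.from_matrix(R0.T@R).as_rotvec()/np.pi
    print("inc",np.round(t,4).tolist(),np.round(w,4).tolist(),"rows",round(max(np.linalg.norm(t)*.3/.0417,np.linalg.norm(w)*180/7.16),1))
def st():
    s=bot.read_state();print("t",round(s["time_s"],2),"p",np.array(s["position"]),"q",np.round(s["joint_positions"],1),"F",np.round(s["force"],1),"op",s["opening"],"gf",s["grasp_force"]);return s
E
python3 -c "
from h import *
inc((.5,-.35,.33),down(45)); inc((.579,.15,.33),down(90),(np.array((.5,-.35,.33)),down(45)))"
```

```text
inc [1.3524, -0.5637, -0.3214] [0.0, -0.0, -0.1759] rows 10.8
inc [1.3647, -0.9923, 0.0] [0.0, 0.0, -0.25] rows 12.1
```

Call:
move_arm([
  [0.99,-0.41,-0.32,0,0,-0.176,1],
  [0.99,-0.41,-0.32,0,0,-0.176,1],
  [0.99,-0.41,-0.32,0,0,-0.176,1],
  [0.99,-0.41,-0.32,0,0,-0.176,1],
  [0.99,-0.41,-0.32,0,0,-0.176,1],
  [0.99,-0.41,-0.32,0,0,-0.176,1],
  [0.99,-0.41,-0.32,0,0,-0.176,1],
  [0.99,-0.41,-0.32,0,0,-0.176,1],
  [0.99,-0.41,-0.32,0,0,-0.176,1],
  [0.99,-0.41,-0.32,0,0,-0.176,1],
])

```text
time_s: 2.68
position: [0.4069, -0.4186, 0.3306]
tcp_rot: [[0.704, 0.711, 0.001], [0.711, -0.704, -0.002], [-0.001, 0.002, -1.0]]
force: [-0.7, -0.9, -0.6]
opening: 1.004
grasp_force: 0.0
```

```bash
python3 -c "
from h import *
st();inc((.56,-.16,.32),down(80))"
```

```text
t 2.68 p [ 0.4069 -0.4186  0.3306] q [-56.8  21.4  81.1  -0.   77.3 -12.1] F [-0.7 -0.9 -0.6] op 1.003663407762713 gf 0.0
inc [0.9717, -0.2437, 0.0343] [0.0007, 0.0004, -0.1928] rows 7.2
```

Call:
move_arm([
  [0.97,-0.24,0.03,0,0,-0.193,1],
  [0.97,-0.24,0.03,0,0,-0.193,1],
  [0.97,-0.24,0.03,0,0,-0.193,1],
  [0.97,-0.24,0.03,0,0,-0.193,1],
  [0.97,-0.24,0.03,0,0,-0.193,1],
  [0.97,-0.24,0.03,0,0,-0.193,1],
  [0.97,-0.24,0.03,0,0,-0.193,1],
  [0.97,-0.24,0.03,0,0,-0.193,1],
])

```text
time_s: 3.35
position: [0.5609, -0.1592, 0.3196]
tcp_rot: [[0.175, 0.985, -0.0], [0.985, -0.175, 0.003], [0.003, -0.001, -1.0]]
force: [-0.1, -0.4, -0.4]
opening: 0.998
grasp_force: 0.0
```

```bash
python3 -c "
from h import *
st();inc((.57,.10,.32),down(90));inc((.572,.2,.32),down(90),(np.array((.57,.1,.32)),down(90)))"
```

```text
t 3.35 p [ 0.5609 -0.1592  0.3196] q [-26.9  22.   82.    0.2  76.1 -16.9] F [-0.1 -0.4 -0.4] op 0.9984589840986501 gf 0.0
inc [0.8561, -0.1211, 0.0015] [-0.0001, -0.001, -0.0559] rows 6.2
inc [0.3333, 0.0067, 0.0] [0.0, 0.0, 0.0] rows 2.4
```

Call:
move_arm([
  [0.53,-0.14,0,0,0,-0.056,1],
  [0.53,-0.14,0,0,0,-0.056,1],
  [0.53,-0.14,0,0,0,-0.056,1],
  [0.53,-0.14,0,0,0,-0.056,1],
  [0.53,-0.14,0,0,0,-0.056,1],
  [0.53,-0.14,0,0,0,-0.056,1],
])

```text
time_s: 3.85
position: [0.5458, 0.001, 0.3201]
tcp_rot: [[0.0, 1.0, -0.001], [1.0, -0.0, -0.001], [-0.001, -0.001, -1.0]]
force: [0.1, -1.3, 0.3]
opening: 1.001
grasp_force: 0.0
```

```bash
cat >> h.py <<'E'
def Vp(v,l):
    ax,ay,az=Vax(v[3]);return np.array(v[:3])+ax*l[0]+ay*l[1]+az*l[2]
def grid(im,x,y,w,h,s,pts=()):
    c=cv2.resize(im[y:y+h,x:x+w],None,fx=s,fy=s,interpolation=2)
    for k in range(x,x+w):
        if k%20==0: cv2.putText(c,str(k),(int((k-x+.5)*s)-9,10),0,.33,(0,255,255)); cv2.line(c,(int((k-x+.5)*s),12),(int((k-x+.5)*s),18),(0,255,255))
    for k in range(y,y+h):
        if k%20==0: cv2.putText(c,str(k),(6,int((k-y+.5)*s)+4),0,.33,(0,255,255)); cv2.line(c,(0,int((k-y+.5)*s)),(5,int((k-y+.5)*s)),(0,255,255))
    for p in pts: cv2.circle(c,(int((p[0]-x+.5)*s),int((p[1]-y+.5)*s)),3,(0,0,255),1)
    return c
E
python3 -c "
from h import *
st();w=viewer.capture('wrist');v=(.530,-.0012,.113,2.8)
np.save('w1.npy',np.concatenate([np.array(w['eye']),np.array(w['orientation']).ravel()]))
cv2.imwrite('pics/w1raw.png',w['image'])
pts=[proj(w,Vp(v,(a,b,.007))) for a in(-.027,-.003,.058,.082) for b in(-.028,.028)]+[proj(w,Vp(v,(.09,b,.006))) for b in(-.023,.023)]
print(np.round(pts,1).tolist())
P=np.array(pts);x0,y0=np.maximum(P.min(0)-60,0).astype(int);x1,y1=np.minimum(P.max(0)+60,(640,480)).astype(int)
s=min(800/(x1-x0),600/(y1-y0));cv2.imwrite('pics/w1.png',grid(w['image'],x0,y0,x1-x0,y1-y0,s,pts))"
```

```text
t 3.85 p [0.5458 0.001  0.3201] q [-11.6  18.7  87.1  -0.1  74.3 -11.5] F [ 0.1 -1.3  0.3] op 1.0007697964685056 gf 0.0
[[334.9, 240.5], [267.5, 243.7], [333.4, 215.8], [268.1, 218.9], [330.2, 159.4], [269.6, 162.4], [329.0, 139.3], [270.1, 142.3], [323.4, 133.9], [275.6, 136.3]]
```

View pics/w1.png

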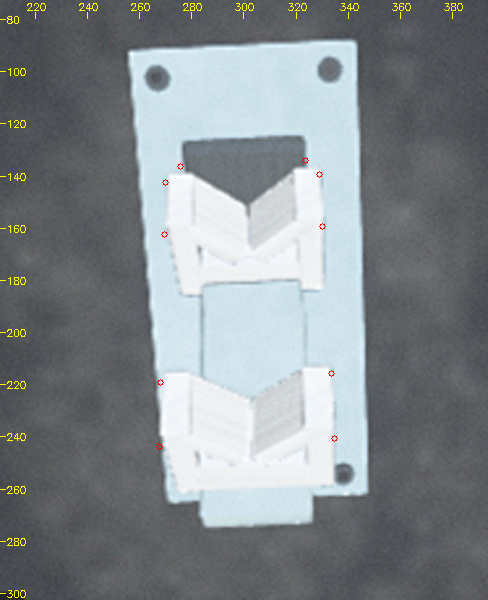

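```bash
python3 - <<'E'
from h import *
from scipy.optimize import least_squares
C={n:viewer.capture(n) for n in("scene","top","wrist")}
obs=[("scene",(334.5,258.9),(-.027,-.028)),("scene",(328.5,269.5),(-.003,-.028)),("scene",(350.5,279.9),(-.003,.028)),
("scene",(317.5,292.9),(.058,-.028)),("scene",(312.5,303.5),(.082,-.028)),("scene",(334.5,313.5),(.082,.028)),
("top",(310.5,268.5),(-.003,-.028)),("top",(310.9,288.5),(-.003,.028)),("top",(289.1,270.5),(.082,-.028)),("top",(290,289.3),(.082,.028)),
("wrist",(272.3,139.6),(.082,.028)),("wrist",(329,136.6),(.082,-.028)),("wrist",(270.3,215.9),(-.003,.028)),("wrist",(333.2,212.8),(-.003,-.028))]
# per-camera eye bias, sigma 2mm; pixel sigma .7
B={n:i for i,n in enumerate(C)}
def r(q):
    p=q[:4].copy();b=q[4:].reshape(3,3)
    return np.concatenate([(proj(C[c],Vp(p,(l[0],l[1],.007))+b[B[c]])-o)/.7 for c,o,l in obs]+[q[4:]/.002])
for names in(None,):
    q=least_squares(r,np.r_[.53,0,.113,2.8,np.zeros(9)],loss="soft_l1",x_scale=np.r_[.01,.01,.01,1,np.full(9,.002)]).x
    print(q[:4]);print(q[4:].reshape(3,3));print(r(q)[:-9].reshape(-1,2)*.7)
K=C["wrist"];T=(.581,.279,.19);print(proj(K,T))
inc((.575,.19,.32),down(90))
E
```

```text
[ 0.5315 -0.0014  0.1102  2.6981]
[[-0.0005 -0.001   0.0007]
 [ 0.      0.0011  0.    ]
 [ 0.0005 -0.     -0.0007]]
[[-0.3865  0.6164]
 [ 0.9667 -0.4513]
 [-0.5498 -0.1968]
 [ 0.1686  0.3508]
 [ 0.5317 -0.7372]
 [-1.3921  0.6952]
 [-0.2457 -0.3595]
 [ 0.0079  0.3084]
 [ 0.5084 -0.4361]
 [ 0.1501  0.5362]
 [-1.1806  0.3788]
 [ 0.6042  0.2245]
 [-0.7509 -0.16  ]
 [ 1.1205 -0.3588]]
[ 385.4494 -300.8301]
inc [0.6387, 0.0906, 0.0005] [-0.0001, 0.0002, -0.0018] rows 4.6
```

Call:
move_arm([
  [0.58,0.1,0,0,0,0,1],
  [0.58,0.1,0,0,0,0,1],
  [0.58,0.1,0,0,0,0,1],
  [0.58,0.1,0,0,0,0,1],
  [0.58,0.1,0,0,0,0,1],
  [0.58,0.1,0,0,0,0,1],
  [0.58,0.1,0,0,0,0,1],
])

```text
time_s: 4.63
position: [0.5773, 0.1732, 0.32]
tcp_rot: [[0.003, 1.0, -0.001], [1.0, -0.003, -0.001], [-0.001, -0.001, -1.0]]
force: [-0.0, -0.8, 0.6]
opening: 1.001
grasp_force: 0.0
```

```bash
python3 -c "
from h import *
st();w=viewer.capture('wrist')
pts=[proj(w,p) for p in((.581,.279,.192),(.581,.279,.152),(.581,.279,.057))]
print(np.round(pts,1).tolist(),[(d['location'],d['conf']) for t in('shaft_neck_end','shaft_mid') for d in nets.find_in('wrist',t)[:2]])
cv2.imwrite('pics/w2.png',grid(w['image'],240,0,300,240,2.5,pts))"
```

```text
t 4.63 p [0.5773 0.1732 0.32  ] q [ 6.1 23.7 79.1 -0.1 77.2  6.3] F [-0.  -0.8  0.6] op 1.000703668531135 gf 0.0
[[324.7, 78.5], [324.0, 83.0], [323.0, 90.1]] [([320.7, 79.0], 0.71), ([322.0, 82.2], 0.66)]
```

View pics/w2.png

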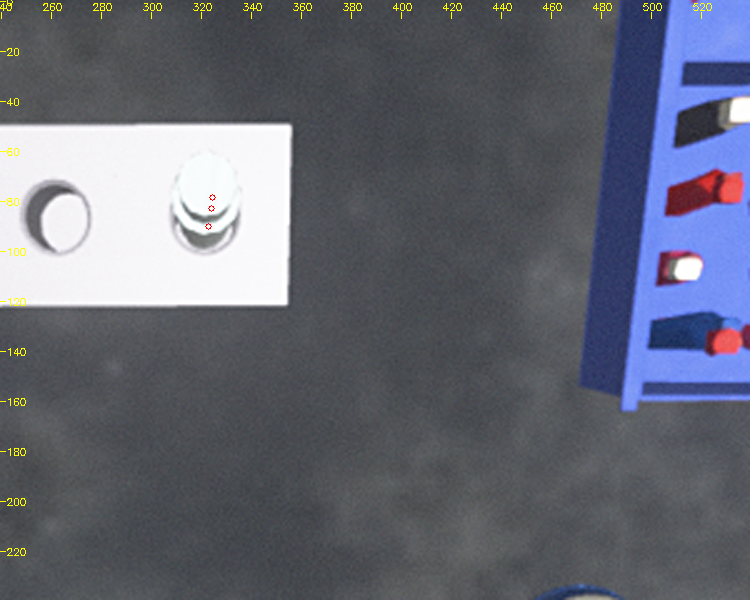

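Call:
move_arm([
  [0.359,0.009,0,0,0,0,1],
  [0.359,0.009,0,0,0,0,1],
  [0.359,0.009,0,0,0,0,1],
  [0.359,0.009,0.1,0,0,0,1],
  [0.359,0.009,0.2,0,0,0,1],
  [0.359,0.009,0.3,0,0,0,1],
  [0.359,0.009,0.4,0,0,0,1],
  [0.359,0.009,0.507,0,0,0,1],
  [0.359,0.009,0.507,0,0,0,0.7],
  [0.359,0.009,0.507,0,0,0,0.4],
])

```text
time_s: 5.62
position: [0.5793, 0.2805, 0.1671]
tcp_rot: [[0.005, 1.0, -0.004], [1.0, -0.005, -0.001], [-0.001, -0.004, -1.0]]
force: [-0.1, -0.0, 0.8]
opening: 0.917
grasp_force: 0.0
```

Call:
move_arm([
  [0,0,0,0,0,0,0],
  [0,0,0,0,0,0,0],
  [0,0,0,0,0,0,0],
  [0,0,0,0,0,0,0],
  [0,0,0,0,0,0,0],
  [0,0,0,0,0,0,0],
  [0,0,0,0,0,0,0],
])

```text
time_s: 6.2
position: [0.5801, 0.2825, 0.1689]
tcp_rot: [[0.003, 1.0, 0.001], [1.0, -0.003, 0.0], [0.0, 0.001, -1.0]]
force: [0.7, 0.2, 0.3]
opening: 0.397
grasp_force: 0.0
```

```bash
python3 -c "
from h import *
st()"
```

```text
t 6.2 p [0.5801 0.2825 0.1689] q [16.1 36.  82.5 -0.  61.5 16.2] F [0.7 0.2 0.3] op 0.3968631242923321 gf 0.0
```

Call:
move_arm([
  [0,0,0,0,0,0,0],
  [0,0,0,0,0,0,0],
  [0,0,0,0,0,0,0],
  [0,0,0,0,0,0,0],
  [0,0,0,0,0,0,0],
  [0,0,0,0,0,0,0],
  [0,0,0,0,0,0,0],
])

```text
time_s: 6.78
position: [0.5799, 0.2823, 0.1683]
tcp_rot: [[0.003, 1.0, -0.0], [1.0, -0.003, -0.0], [-0.0, -0.0, -1.0]]
force: [-0.3, -0.4, 0.3]
opening: 0.164
grasp_force: 30.0
```

Call:
move_arm([
  [0,0,-0.1,0,0,0,0],
  [0,0,-0.2,0,0,0,0],
  [0,0,-0.3,0,0,0,0],
  [0,0,-0.4,0,0,0,0],
  [0,0,-0.5,0,0,0,0],
  [0,0,-0.6,0,0,0,0],
  [0,0,-0.6,0,0,0,0],
  [0,0,-0.6,0,0,0,0],
])

```text
time_s: 7.45
position: [0.5807, 0.2826, 0.3502]
tcp_rot: [[0.003, 1.0, 0.004], [1.0, -0.003, 0.001], [0.001, 0.004, -1.0]]
force: [-0.5, -0.5, -4.4]
opening: 0.161
grasp_force: 30.0
```

```bash
python3 -c "
from h import *
s=st();w=viewer.capture('wrist');cv2.imwrite('pics/w3raw.png',w['image'])
R=np.array(s['tcp_rot']);p=np.array(s['position'])
for d in(-.018,.022,.162):print(np.round(proj(w,p+R@np.array([0,0,d-.008])),1))
cv2.imwrite('pics/w3.png',grid(w['image'],220,230,200,250,2.4,[proj(w,p+R@np.array([0,0,d-.008])) for d in(-.018,.022,.162)]))
"
```

```text
t 7.45 p [0.5807 0.2826 0.3502] q [16.1 26.1 70.4 -0.  83.3 16.2] F [-0.5 -0.5 -4.4] op 0.1613672898664196 gf 29.99915703505394
[318.8 373.5]
[318.9 319.4]
[319.1 232.8]
```

View pics/w3.png

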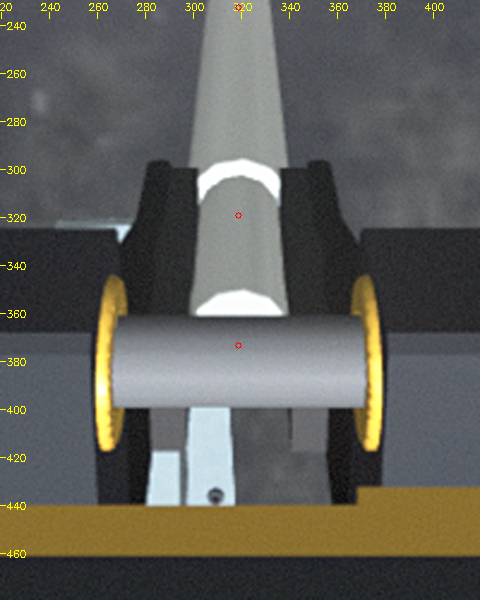

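```bash
python3 -c "
from h import *
s=st();w=viewer.capture('wrist')
R=np.array(s['tcp_rot']);p=np.array(s['position'])
for x,d in((.0075,-.018),(.01,.022),(.01,.162),(-.01,.162)):print(x,d,np.round(proj(w,p+R@np.array([x,0,d-.008])),1))
im=cv2.imread('pics/w3raw.png').astype(int)
print(im[150:300:4,319].mean(1).astype(int).tolist())
for r in(200,220,250,280):
  g=im[r].mean(1);print(r,np.round(g[270:370:2]).astype(int).tolist())
"
```

```text
t 7.5 p [0.5795 0.2822 0.3478] q [16.  26.2 70.6 -0.  83.3 16.2] F [-0.6 -0.1 -2.2] op 0.16125758564910422 gf 29.999046323646326
0.0075 -0.018 [318.7 354.3]
0.01 0.022 [318.8 298.3]
0.01 0.162 [319.  219.8]
-0.01 0.162 [319.  245.5]
[88, 89, 89, 94, 101, 255, 250, 250, 250, 228, 249, 249, 250, 100, 108, 226, 249, 249, 156, 155, 155, 150, 153, 151, 154, 155, 151, 150, 150, 153, 150, 153, 152, 146, 148, 151, 148, 255]
200 [245, 242, 222, 140, 229, 246, 245, 245, 246, 246, 245, 247, 246, 246, 247, 247, 247, 246, 198, 106, 109, 129, 237, 250, 251, 233, 158, 101, 96, 174, 251, 250, 251, 250, 249, 250, 250, 252, 209, 80, 83, 85, 84, 81, 86, 86, 85, 84, 85, 82]
220 [246, 244, 244, 246, 246, 246, 246, 246, 246, 246, 247, 246, 246, 247, 247, 246, 247, 247, 247, 247, 248, 251, 247, 245, 224, 198, 239, 252, 251, 249, 248, 248, 249, 249, 249, 250, 250, 254, 164, 85, 86, 87, 89, 91, 82, 89, 86, 86, 82, 88]
250 [97, 93, 96, 91, 93, 97, 94, 92, 88, 96, 89, 92, 88, 92, 89, 89, 86, 118, 139, 143, 151, 155, 154, 153, 149, 151, 148, 153, 153, 154, 155, 155, 122, 85, 85, 87, 86, 85, 84, 84, 82, 85, 82, 82, 86, 88, 84, 85, 86, 83]
280 [95, 98, 99, 100, 99, 95, 91, 90, 84, 90, 88, 82, 84, 87, 87, 97, 140, 142, 149, 152, 155, 155, 150, 148, 147, 153, 150, 148, 154, 155, 155, 155, 154, 157, 93, 82, 79, 84, 84, 86, 80, 83, 81, 83, 86, 92, 90, 93, 99, 95]
```

```bash
cat >> h.py <<'E'
V=(0.5315,-.0014,.1102,2.7)
def Vaxial():
    ax,ay,az=Vax(V[3]);return np.stack([az,-ay,ax],1)
def Vcross():
    ax,ay,az=Vax(V[3]);return np.stack([ax,-ay,-az],1)
E
python3 -c "
from h import *
R=Vaxial();A=Vp(V,(-.0663-.012,0,.11));print(A,Vp(V,(-.0663,0,0)));inc(A+[0,0,.02],R)"
```

```text
[0.5304 0.021  0.2433] [ 0.5337 -0.0482  0.1571]
inc [-0.8701, -0.1579, 0.2785] [0.0051, 0.2503, -0.0156] rows 6.7
```

Call:
move_arm([
  [-0.87,-0.158,0,0.005,0.25,-0.016,0],
  [-0.87,-0.158,0,0.005,0.25,-0.016,0],
  [-0.87,-0.158,0,0.005,0.25,-0.016,0],
  [-0.87,-0.158,0,0.005,0.25,-0.016,0],
  [-0.87,-0.158,0,0.005,0.25,-0.016,0],
  [-0.87,-0.158,0.28,0.005,0.25,-0.016,0],
  [-0.87,-0.158,0.28,0.005,0.25,-0.016,0],
  [-0.87,-0.158,0.28,0.005,0.25,-0.016,0],
  [-0.87,-0.158,0.28,0.005,0.25,-0.016,0],
  [-0.87,-0.158,0.28,0.005,0.25,-0.016,0],
])

```text
time_s: 8.38
position: [0.5312, 0.0214, 0.2628]
tcp_rot: [[-0.032, 0.999, -0.033], [0.704, 0.046, 0.709], [0.709, -0.0, -0.705]]
force: [-0.3, 0.4, -1.3]
opening: 0.163
grasp_force: 30.0
```

```bash
python3 -c "
from h import *
s=st();R=Vaxial();print(np.array(s['tcp_rot'])-R);inc(Vp(V,(-.0663-.010,0,.03)),R);inc(Vp(V,(-.0663-.010,0,.006)),R)"
```

```text
t 8.38 p [0.5312 0.0214 0.2628] q [-30.3  30.4  93.   36.6  86.2 -45.4] F [-0.3  0.4 -1.3] op 0.16262066749455514 gf 29.992961859097704
[[ 0.001   0.0001  0.0006]
 [-0.0023 -0.0011  0.0024]
 [ 0.0023 -0.0001  0.0023]]
inc [-0.3136, -0.0024, 0.0506] [0.0002, -0.001, -0.0003] rows 2.3
inc [-0.3936, -0.0023, 0.0503] [0.0002, -0.001, -0.0003] rows 2.9
```

Reachable. Move to 30 mm above seat and check by pictures.

Call:
move_arm([
  [-0.1,-0.002,0.04,0,0,0,0],
  [-0.2,-0.002,0.05,0,-0.001,0,0],
  [-0.314,-0.002,0.05,0,-0.001,0,0],
  [-0.314,-0.002,0.05,0,-0.001,0,0],
  [-0.314,-0.002,0.05,0,-0.001,0,0],
])

```text
time_s: 8.8
position: [0.5351, -0.0336, 0.1876]
tcp_rot: [[-0.038, 0.999, -0.031], [0.708, 0.049, 0.705], [0.705, 0.005, -0.709]]
force: [-0.5, -0.1, -1.2]
opening: 0.16
grasp_force: 30.0
```

```bash
python3 -c "
from h import *
s=st();w=viewer.capture('wrist');c=viewer.capture('scene');t=viewer.capture('top')
cv2.imwrite('pics/w4raw.png',w['image'])
a=grid(w['image'],200,40,240,280,2);b=grid(c['image'],295,240,90,90,3.33);d=grid(t['image'],270,250,90,60,3.33)
o=np.zeros((560,800,3),np.uint8);o[:560,:480]=a[:560,:480];o[:299,490:789]=b[:299,:299];o[305:504,490:789]=d[:199,:299]
cv2.imwrite('pics/w4.png',o)"
```

```text
t 8.8 p [ 0.5351 -0.0336  0.1876] q [-34.6  38.   92.6  34.6  82.1 -52.7] F [-0.5 -0.1 -1.2] op 0.1596106998910777 gf 30.000176913490577
```

View pics/w4.png

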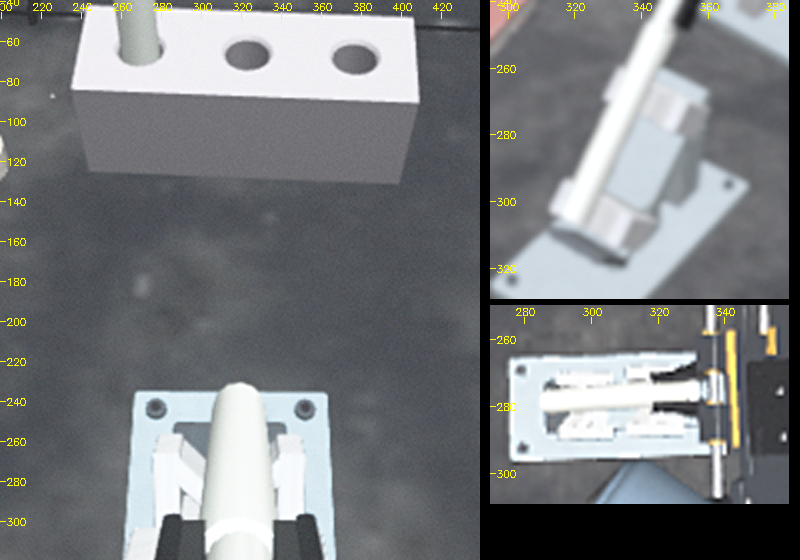

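```bash
python3 -c "
from h import *
s=st();w=viewer.capture('wrist');R=np.array(s['tcp_rot']);p=np.array(s['position'])
im=w['image'].astype(int).mean(2)
print('tcp in V frame',np.stack(Vax(V[3])) @ (p-np.array(V[:3])))
for l in((.082,.028,.007),(.082,-.028,.007)):print('lower corner pred',np.round(proj(w,Vp(V,l)),1))
print('shaft pred',[np.round(proj(w,p+R@np.array([0,0,d])),1) for d in(.0163,.1563)])
for r in(165,170,175,180,190,250):
  g=np.abs(np.diff(im[r].astype(float)));k=[i for i in range(220,420) if g[i]>12];print(r,k)
for z in(0.,.012):
  ax,ay,az=Vax(V[3]);f=np.array([-ay[0],-ay[1],0]);u=np.array([ax[0],ax[1],0])/s2
  c=np.array([.5309,.0125,z]);
  print('plate end pred',z,[np.round(proj(w,c+u*.0939+f*q),1) for q in(-.0455,.0455)])
"
```

```text
t 8.95 p [ 0.5348 -0.0329  0.1889] q [-34.6  37.8  92.7  34.6  82.1 -52.8] F [ 0.2 -0.8 -1.6] op 0.15955978908842997 gf 30.000085597675934
tcp in V frame [-0.078  -0.0019  0.0333]
lower corner pred [280.1 261.6]
lower corner pred [351.6 262. ]
shaft pred [array([318.8, 316.3]), array([319. , 231.4])]
165 []
170 [322]
175 []
180 [267]
190 []
250 [265, 266, 274, 275, 276, 278, 279, 280, 281, 304, 305, 306, 307, 308, 331, 333, 347, 348, 349, 351, 353, 354, 355, 356, 362, 363, 364]
plate end pred 0.0 [array([268.5, 244.5]), array([364., 245.])]
plate end pred 0.012 [array([267.2, 238.5]), array([365.3, 239.1])]
```

Call:
move_arm([
  [-0.03,-0.008,0,0,0,0,0],
  [-0.06,-0.008,0,0,0,0,0],
  [-0.09,-0.008,0,0,0,0,0],
  [-0.09,-0.008,0,0,0,0,0],
  [-0.09,-0.008,0,0,0,0,0],
])

```text
time_s: 9.42
position: [0.5327, -0.0537, 0.1682]
tcp_rot: [[-0.036, 0.999, -0.031], [0.707, 0.047, 0.706], [0.707, 0.004, -0.708]]
force: [-0.3, 1.1, 0.4]
opening: 0.162
grasp_force: 30.0
```

```bash
cat >> h.py <<'E'
def vf():
    s=st();A=np.stack(Vax(V[3]));print('V frame tcp',A@(np.array(s['position'])-np.array(V[:3])),'F',A@np.array(s['force']),'M tool',np.array(s['tcp_rot']).T@np.array(s['moment']));return s
E
python3 -c "
from h import *
vf()"
```

```text
t 9.42 p [ 0.5327 -0.0537  0.1682] q [-36.4  40.   92.2  33.8  81.5 -54.7] F [-0.3  1.1  0.4] op 0.16245298888649454 gf 29.996368100401014
V frame tcp [-0.078   0.0013  0.004 ] F [0.4872 0.2407 1.0914] M tool [ 0.0775 -0.0638 -0.0711]
```

Call:
move_arm([
  [-0.006,0,0,0,0,0,0],
  [-0.012,0,0,0,0,0,0],
  [-0.012,0,0,0,0,0,0],
])

```text
time_s: 9.67
position: [0.5329, -0.0556, 0.1664]
tcp_rot: [[-0.037, 0.999, -0.031], [0.706, 0.048, 0.706], [0.707, 0.004, -0.707]]
force: [-1.8, 2.4, 4.9]
opening: 0.162
grasp_force: 30.0
```

```bash
python3 -c "
from h import *
vf()"
```

```text
t 9.67 p [ 0.5329 -0.0556  0.1664] q [-36.5  40.3  92.1  33.7  81.5 -54.9] F [-1.8  2.4  4.9] op 0.1618391384456534 gf 29.997161877108738
V frame tcp [-0.0781  0.0012  0.0014] F [-1.6632  1.6674  5.216 ] M tool [ 0.1597  0.6312 -0.1154]
```

Call:
move_arm([
  [-0.002,-0.003,0.006,0,0,0,0],
  [-0.002,-0.003,0.012,0,0,0,0],
  [-0.002,-0.003,0.018,0,0,0,0],
  [-0.002,-0.003,0.025,0,0,0,0],
  [-0.002,-0.003,0.025,0,0,0,0],
])

```text
time_s: 10.08
position: [0.5324, -0.0505, 0.1609]
tcp_rot: [[-0.038, 0.999, -0.03], [0.706, 0.048, 0.706], [0.707, 0.006, -0.707]]
force: [0.1, 2.4, 5.2]
opening: 0.162
grasp_force: 30.0
```

```bash
python3 -c "
from h import *
vf()"
```

```text
t 10.08 p [ 0.5324 -0.0505  0.1609] q [-36.2  40.6  92.7  34.   80.6 -55.3] F [0.1 2.4 5.2] op 0.16170350717605167 gf 29.99610425556341
V frame tcp [-0.0706  0.0014  0.0012] F [-2.0194 -0.2112  5.3908] M tool [-0.114   0.7845 -0.1219]
```

Call:
move_arm([
  [0,0,0.004,0,0,0,0],
  [0,0,0.008,0,0,0,0],
  [0,0,0.008,0,0,0,0],
])

```text
time_s: 10.33
position: [0.5323, -0.0489, 0.1594]
tcp_rot: [[-0.038, 0.999, -0.03], [0.706, 0.048, 0.706], [0.707, 0.006, -0.707]]
force: [0.3, 1.4, 6.1]
opening: 0.161
grasp_force: 30.0
```

```bash
python3 -c "
from h import *
vf()"
```

```text
t 10.33 p [ 0.5323 -0.0489  0.1594] q [-36.1  40.7  92.9  34.1  80.3 -55.3] F [0.3 1.4 6.1] op 0.1606713387535725 gf 29.995932023157366
V frame tcp [-0.0684  0.0014  0.0013] F [-3.2803 -0.3946  5.3065] M tool [-0.1504  0.8244 -0.078 ]
```

Call:
move_arm([
  [0,0,0.004,0,0,0,0],
  [0,0,0.007,0,0,0,0],
  [0,0,0.007,0,0,0,0],
])

```text
time_s: 10.58
position: [0.5323, -0.0474, 0.1581]
tcp_rot: [[-0.038, 0.999, -0.03], [0.706, 0.048, 0.706], [0.707, 0.006, -0.707]]
force: [-0.1, 2.2, 7.9]
opening: 0.163
grasp_force: 30.0
```

```bash
python3 -c "
from h import *
vf()"
```

```text
t 10.58 p [ 0.5323 -0.0474  0.1581] q [-36.   40.7  93.   34.2  80.1 -55.4] F [-0.1  2.2  7.9] op 0.1627798853067159 gf 29.99615860870108
V frame tcp [-0.0664  0.0014  0.0014] F [-3.9834  0.0357  7.1543] M tool [-0.088   0.8844 -0.0727]
```

Call:
move_arm([
  [0,0,0.003,0,0,0,0],
  [0,0,0.006,0,0,0,0],
  [0,0,0.006,0,0,0,0],
])

```text
time_s: 10.83
position: [0.5323, -0.0466, 0.1574]
tcp_rot: [[-0.039, 0.999, -0.03], [0.706, 0.048, 0.706], [0.707, 0.006, -0.707]]
force: [-1.0, 1.0, 10.7]
opening: 0.162
grasp_force: 30.0
```

```bash
python3 -c "
from h import *
vf()"
```

```text
t 10.83 p [ 0.5323 -0.0466  0.1574] q [-35.9  40.8  93.1  34.3  80.  -55.4] F [-1.   1.  10.7] op 0.16195270767295958 gf 29.997379851993173
V frame tcp [-0.0653  0.0013  0.0014] F [-6.8917  0.9372  8.3094] M tool [ 0.0565  0.9815 -0.0962]
```

Call:
move_arm([
  [0,0,0.004,0,0,0,0],
  [0,0,0.008,0,0,0,0],
  [0,0,0.008,0,0,0,0],
])

```text
time_s: 11.08
position: [0.5324, -0.0465, 0.1571]
tcp_rot: [[-0.04, 0.999, -0.029], [0.707, 0.049, 0.705], [0.706, 0.008, -0.708]]
force: [-3.5, -7.0, 19.7]
opening: 0.161
grasp_force: 30.0
```

```bash
python3 -c "
from h import *
vf()"
```

```text
t 11.08 p [ 0.5324 -0.0465  0.1571] q [-35.9  40.8  93.1  34.3  79.8 -55.5] F [-3.5 -7.  19.7] op 0.16110614054843436 gf 30.002721530618146
V frame tcp [-0.0651  0.0012  0.0012] F [-18.726    3.7885   9.0675] M tool [ 0.663   1.2183 -0.0637]
```

Call:
move_arm([
  [0,0,0,0,0,0,0.25],
  [0,0,0,0,0,0,0.4],
  [0,0,0,0,0,0,0.5],
  [0,0,0,0,0,0,0.5],
  [0,0,0,0,0,0,0.5],
  [0,0,-0.05,0,0,0,0.5],
  [0,0,-0.12,0,0,0,0.5],
  [0,0,-0.22,0,0,0,0.5],
  [0,0,-0.3,0,0,0,0.5],
  [0,0,-0.3,0,0,0,0.5],
])

```text
time_s: 11.92
position: [0.5369, -0.1126, 0.2196]
tcp_rot: [[-0.04, 0.999, -0.024], [0.713, 0.046, 0.7], [0.701, 0.011, -0.714]]
force: [0.9, -0.2, -0.3]
opening: 0.495
grasp_force: 0.0
```

```bash
python3 -c "
from h import *
s=vf();c=viewer.capture('scene');w=viewer.capture('wrist')
cv2.imwrite('pics/c5.png',np.hstack([grid(c['image'],295,235,100,100,4),grid(w['image'],220,80,200,200,2)]))
R=Vcross();G=Vp(V,(.0275+.001,0,.008));H=Vp(V,(.0285,0,.15));print(G,H);M=Vp(V,(-.11,0,.12));
inc(M,Vaxial());print(M)
inc(H,R)"
```

```text
t 11.92 p [ 0.5369 -0.1126  0.2196] q [-40.5  37.4  86.1  31.1  90.  -53. ] F [ 0.9 -0.2 -0.3] op 0.4949449426608696 gf 0.0
V frame tcp [-0.1561 -0.0001 -0.0014] F [-0.0057 -0.8459 -0.4009] M tool [-0.1022 -0.4566 -0.0356]
[0.5303 0.0244 0.0957] [0.5256 0.1247 0.1961]
inc [0.4016, 0.0078, 0.1376] [0.001, 0.0012, 0.0012] rows 3.1
[0.5312 0.0057 0.2728]
inc [0.5033, 0.0066, 0.5989] [0.0018, -0.4988, 0.0001] rows 12.5
```

View pics/c5.png

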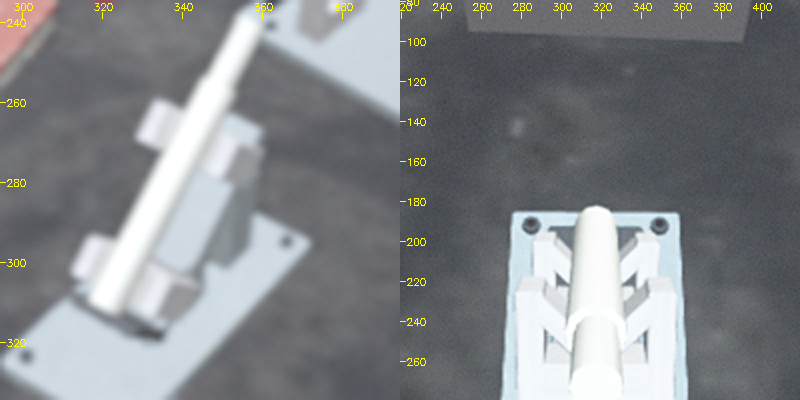

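The picture shows the shaft seated in both vees, its lower end at the stop (scene pixel 321,310). Now I go round for a cross grip in the gap.

Call:
move_arm([
  [0.1,0,0,0,0,0,0.5],
  [0.2,0,0,0,0,0,0.5],
  [0.3,0,0,0,0,0,0.6],
  [0.4,0.008,0.1,0,-0.03,0,0.6],
  [0.45,0.008,0.2,0,-0.07,0,0.6],
  [0.5,0.008,0.3,0,-0.11,0,0.6],
  [0.5,0.008,0.4,0,-0.15,0,0.6],
  [0.5,0.008,0.5,0,-0.19,0,0.6],
  [0.5,0.008,0.55,0,-0.23,0,0.6],
  [0.5,0.008,0.6,0,-0.27,0,0.6],
])

```text
time_s: 12.85
position: [0.5233, 0.1266, 0.1941]
tcp_rot: [[-0.051, 0.999, 0.006], [0.996, 0.052, -0.067], [-0.067, 0.003, -0.998]]
force: [-0.5, -0.1, -0.4]
opening: 0.603
grasp_force: 0.0
```

```bash
python3 -c "
from h import *
s=vf();H=Vp(V,(.0285,0,.12));inc(H,Vcross())"
```

```text
t 12.85 p [0.5233 0.1266 0.1941] q [ 3.8 26.9 96.5 -4.6 56.6  3.4] F [-0.5 -0.1 -0.4] op 0.6025517107566986 gf 0.0
V frame tcp [0.0314 0.0022 0.15  ] F [ 0.259   0.5126 -0.3397] M tool [-0.1016 -0.0223  0.0099]
inc [-0.0731, 0.0067, 0.069] [0.0015, -0.2286, 0.0009] rows 5.7
```

Call:
move_arm([
  [-0.073,0.007,0.069,0.001,-0.229,0.001,0.6],
  [-0.073,0.007,0.069,0.001,-0.229,0.001,0.6],
  [-0.073,0.007,0.069,0.001,-0.229,0.001,0.6],
  [-0.073,0.007,0.069,0.001,-0.229,0.001,0.6],
  [-0.073,0.007,0.069,0.001,-0.229,0.001,0.6],
  [-0.073,0.007,0.069,0.001,-0.229,0.001,0.6],
  [-0.073,0.007,0.069,0.001,-0.229,0.001,0.6],
  [-0.073,0.007,0.069,0.001,-0.229,0.001,0.6],
])

```text
time_s: 13.52
position: [0.5271, 0.1027, 0.1739]
tcp_rot: [[-0.036, 0.999, 0.032], [0.71, 0.048, -0.703], [-0.704, -0.003, -0.711]]
force: [0.1, -0.5, -0.5]
opening: 0.598
grasp_force: 0.0
```

```bash
python3 -c "
from h import *
s=vf();w=viewer.capture('wrist');R=np.array(s['tcp_rot'])
cv2.imwrite('pics/w6raw.png',w['image'])
pts=[proj(w,Vp(V,(a,0,.01))) for a in(.09,.0275)]+[proj(w,Vp(V,(a,b,.007))) for a in(.058,.082,-.003) for b in(-.028,.028)]
print(np.round(pts,1).tolist())
P=np.array(pts);x0,y0=200,max(0,int(P[:,1].min()-40));cv2.imwrite('pics/w6.png',grid(w['image'],x0,y0,250,min(480-y0,230),2.6,pts))
inc(Vp(V,(.0275,0,.01)),Vcross())"
```

```text
t 13.52 p [0.5271 0.1027 0.1739] q [ 20.3  39.6  91.8 -44.8  72.   41. ] F [ 0.1 -0.5 -0.5] op 0.5984402063366985 gf 0.0
V frame tcp [ 0.0286 -0.0005  0.1187] F [-0.0299 -0.0621 -0.7348] M tool [-0.0991  0.4546  0.0237]
[[318.6, 156.0], [318.3, 253.7], [362.4, 206.9], [274.6, 206.6], [363.7, 168.9], [273.5, 168.6], [359.4, 295.1], [277.1, 294.8]]
inc [-0.0009, -0.0034, 0.3632] [-0.0004, -0.0017, -0.0001] rows 2.6
```

View pics/w6.png

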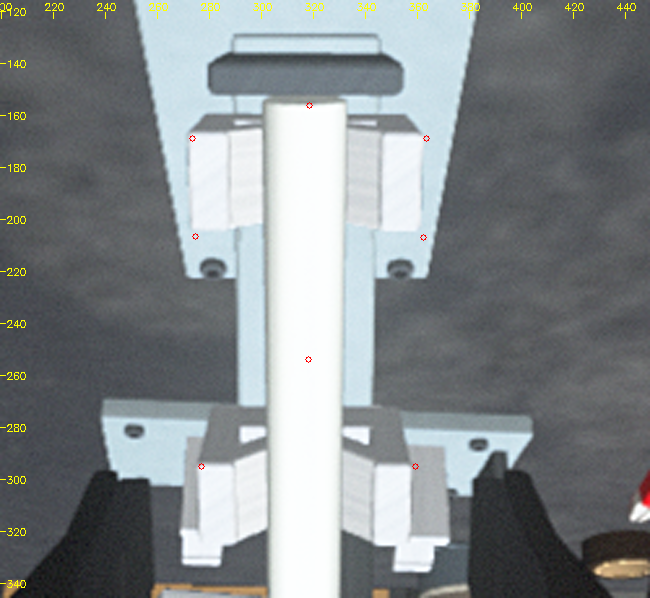

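The plain end rests on the stop (about 318,154) and the cross grip is aligned. Descend and grip.

Call:
move_arm([
  [0.003,-0.004,0.12,0,-0.002,0,0.6],
  [0.003,-0.004,0.24,0,-0.002,0,0.6],
  [0.003,-0.004,0.33,0,-0.002,0,0.6],
  [0.003,-0.004,0.38,0,-0.002,0,0.6],
  [0.003,-0.004,0.412,0,-0.002,0,0.6],
  [0.003,-0.004,0.412,0,-0.002,0,0.6],
  [0.003,-0.004,0.412,0,-0.002,0,0.4],
  [0.003,-0.004,0.412,0,-0.002,0,0.3],
])

```text
time_s: 14.23
position: [0.5327, 0.0154, 0.0891]
tcp_rot: [[-0.027, 0.999, 0.035], [0.706, 0.044, -0.707], [-0.708, 0.005, -0.706]]
force: [0.1, 0.5, -0.4]
opening: 0.522
grasp_force: 0.0
```

Call:
move_arm([
  [0,0,0,0,0,0,0],
  [0,0,0,0,0,0,0],
  [0,0,0,0,0,0,0],
  [0,0,0,0,0,0,0],
  [0,0,0,0,0,0,0],
  [0,0,0,0,0,0,0],
  [0,0,0,0,0,0,0],
])

```text
time_s: 14.82
position: [0.5312, 0.0154, 0.088]
tcp_rot: [[-0.029, 0.999, 0.032], [0.705, 0.044, -0.708], [-0.709, 0.002, -0.706]]
force: [-3.1, 3.2, 2.1]
opening: 0.218
grasp_force: 30.0
```

```bash
python3 -c "
from h import *
vf()"
```

```text
t 14.82 p [0.5312 0.0154 0.088 ] q [ 12.   46.2  98.6 -54.4  59.3  48.8] F [-3.1  3.2  2.1] op 0.2183437827117053 gf 29.968238342553377
V frame tcp [ 0.0276 -0.0005 -0.0038] F [0.8961 2.9661 3.8095] M tool [0.3688 0.5755 0.2288]
```

```bash
python3 -c "
from h import *
inc((.53,.0,.30),down(90))"
```

```text
inc [-0.537, -0.0046, -0.4624] [0.0061, 0.2506, 0.0129] rows 6.3
```

Call:
move_arm([
  [0,0,-0.05,0,0,0,0],
  [0,0,-0.15,0,0,0,0],
  [0,0,-0.25,0,0,0,0],
  [0,0,-0.35,0,0,0,0],
  [0,0,-0.4,0,0,0,0],
  [0,0,-0.4,0,0,0,0],
])

```text
time_s: 15.32
position: [0.5302, 0.1027, 0.1747]
tcp_rot: [[-0.027, 0.999, 0.041], [0.707, 0.048, -0.706], [-0.707, 0.01, -0.707]]
force: [0.8, 0.1, -1.6]
opening: 0.22
grasp_force: 29.9
```

```bash
python3 -c "
from h import *
st();inc((.53,-.02,.28),down(75))"
```

```text
t 15.32 p [0.5302 0.1027 0.1747] q [ 20.3  39.6  91.7 -45.3  71.9  41.7] F [ 0.8  0.1 -1.6] op 0.22049373677836315 gf 29.92581244558096
inc [-0.5372, -0.0169, 0.0405] [0.0417, 0.2473, 0.0923] rows 6.7
```

Call:
move_arm([
  [-0.54,-0.017,0.04,0.042,0.247,0.092,0],
  [-0.54,-0.017,0.04,0.042,0.247,0.092,0],
  [-0.54,-0.017,0.04,0.042,0.247,0.092,0],
  [-0.54,-0.017,0.04,0.042,0.247,0.092,0],
  [-0.54,-0.017,0.04,0.042,0.247,0.092,0],
  [-0.54,-0.017,0.04,0.042,0.247,0.092,0],
  [-0.54,-0.017,0.04,0.042,0.247,0.092,0],
  [-0.54,-0.017,0.04,0.042,0.247,0.092,0],
])

```text
time_s: 15.98
position: [0.5273, -0.0273, 0.2783]
tcp_rot: [[0.269, 0.963, -0.009], [0.963, -0.269, -0.004], [-0.006, -0.008, -1.0]]
force: [-0.4, -0.6, -1.5]
opening: 0.22
grasp_force: 29.9
```

```bash
python3 -c "
from h import *
st();inc((.56,-.2645,.28),down(-2.2))"
```

```text
t 15.98 p [ 0.5273 -0.0273  0.2783] q [-14.9  19.9  92.5  -0.4  68.1   0.9] F [-0.4 -0.6 -1.5] op 0.21980209735361392 gf 29.925135914236307
inc [-0.732, 0.318, -0.0034] [-0.0007, 0.0034, 0.4254] rows 10.7
```

Call:
move_arm([
  [-0.73,0.318,0,0,0.003,0.425,0],
  [-0.73,0.318,0,0,0.003,0.425,0],
  [-0.73,0.318,0,0,0.003,0.425,0],
  [-0.73,0.318,0,0,0.003,0.425,0],
  [-0.73,0.318,0,0,0.003,0.425,0],
  [-0.73,0.318,0,0,0.003,0.425,0],
  [-0.73,0.318,0,0,0.003,0.425,0],
  [-0.73,0.318,0,0,0.003,0.425,0],
  [-0.73,0.318,0,0,0.003,0.425,0],
  [-0.73,0.318,0,0,0.003,0.425,0],
])

```text
time_s: 16.82
position: [0.5615, -0.2591, 0.2773]
tcp_rot: [[0.999, 0.049, -0.007], [0.049, -0.999, 0.001], [-0.007, -0.001, -1.0]]
force: [-0.7, -0.1, -2.4]
opening: 0.218
grasp_force: 29.9
```

Call:
move_arm([
  [0,0,0,0,0,0.03,0],
  [0,0,0,0,0,0.03,0],
  [0,0,0,0,0,0.03,0],
])

```text
time_s: 17.07
position: [0.562, -0.2586, 0.2781]
tcp_rot: [[0.999, -0.035, -0.005], [-0.035, -0.999, 0.001], [-0.005, -0.001, -1.0]]
force: [0.8, 0.2, -1.4]
opening: 0.219
grasp_force: 29.9
```

```bash
python3 -c "
from h import *
s=st();print(np.array(s['tcp_rot']))
w=viewer.capture('wrist');cv2.imwrite('pics/w7raw.png',w['image'])
J=np.array((.5465,-.2645,.055));a=np.radians(-2.2);u=np.array((np.cos(a),np.sin(a),0));v=np.array((-u[1],u[0],0))
L=[(.106,.045,-.043),(.106,-.045,-.043),(-.106,.045,-.043),(-.106,-.045,-.043)]+[(x,y,.007) for x in(.045,.065) for y in(-.028,.028)]+[(.09,y,.005) for y in(-.025,.025)]
pts=[proj(w,J+u*l[0]+v*l[1]+[0,0,l[2]]) for l in L];print(np.round(pts,1).tolist())
cv2.imwrite('pics/w7.png',grid(w['image'],150,0,320,240,2.5,pts))"
```

```text
t 17.07 p [ 0.562  -0.2586  0.2781] q [-35.   27.3  79.9  -0.1  73.2  57.1] F [ 0.8  0.2 -1.4] op 0.2191078354188867 gf 29.92748161777854
[[ 0.9994 -0.0354 -0.0051]
 [-0.0354 -0.9994  0.0013]
 [-0.0051 -0.0011 -1.    ]]
[[279.7, 104.8], [375.7, 105.1], [284.7, 309.6], [367.0, 309.9], [360.3, 178.4], [295.9, 178.2], [361.1, 154.9], [295.5, 154.7], [358.3, 124.4], [298.8, 124.2]]
```

View pics/w7.png

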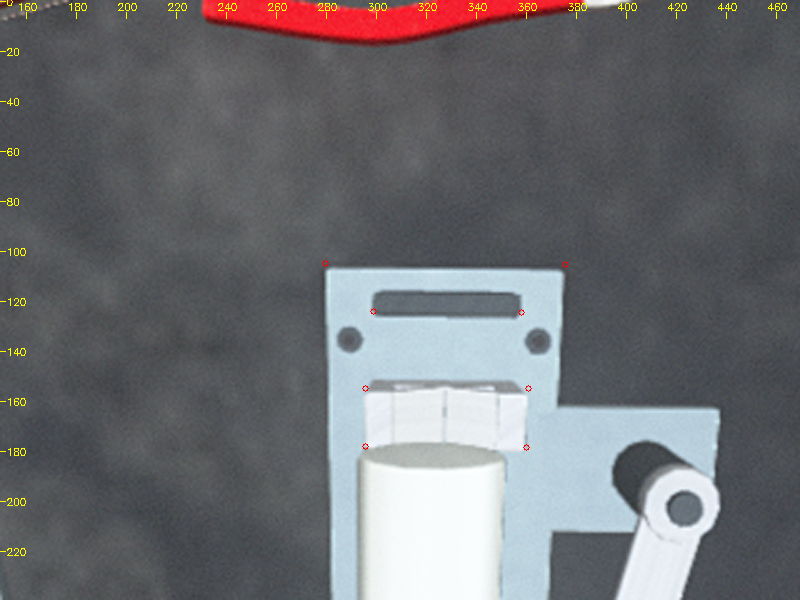

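```bash
python3 -c "
from h import *
s=bot.read_state();w=viewer.capture('wrist');R=np.array(s['tcp_rot']);p=np.array(s['position'])
im=cv2.imread('pics/w7raw.png').astype(float).mean(2)
for r in range(190,330,15):
  g=np.diff(cv2.GaussianBlur(im[r:r+1],(5,1),0)[0]);a=240+np.argmax(np.abs(g[240:318]));b=330+np.argmax(np.abs(g[330:400]));print(r,a,b,(a+b)/2+.5)
for e in(.062,.063,.064): print(e,[np.round(proj(w,p+R@np.array([e,0,-.0045+k])),1).tolist() for k in(-.01,.01)])
print(np.round(proj(w,p+R@np.array([0,0,-.0145])),1))
g=np.diff(im[165:200,320]);print(np.round(im[165:200,320]).astype(int).tolist())
"
```

```text
190 281 394 338.0
205 281 349 315.5
220 281 369 325.5
235 281 397 339.5
250 282 392 337.5
265 282 387 335.0
280 282 383 333.0
295 283 378 331.0
310 293 381 337.5
325 293 345 319.5
0.062 [[322.0, 185.8], [321.6, 177.0]]
0.063 [[322.0, 182.7], [321.6, 174.3]]
0.064 [[322.0, 179.7], [321.6, 171.5]]
[321.6 353.1]
[239, 237, 233, 237, 238, 237, 238, 237, 237, 237, 238, 228, 177, 178, 172, 178, 182, 186, 184, 186, 184, 188, 225, 251, 253, 252, 252, 251, 252, 251, 252, 252, 252, 251, 251]
```

```bash
cat >> h.py <<'E'
J=np.array((.5455,-.2643,.055));_a=np.radians(-2.2);ju=np.array((np.cos(_a),np.sin(_a),0));jv=np.array((-ju[1],ju[0],0))
def Jp(x,y,z): return J+ju*x+jv*y+np.array([0,0,z])
def jf():
    s=st();A=np.stack([ju,jv,[0,0,1]]);print('J frame tcp',A@(np.array(s['position'])-J),'F',A@np.array(s['force']),'M tool',np.array(s['tcp_rot']).T@np.array(s['moment']));return s
E
python3 -c "
from h import *
jf();inc(Jp(.020,0,.008),down(-2.2))"
```

```text
t 17.17 p [ 0.5623 -0.2588  0.2787] q [-35.   27.2  79.8  -0.1  73.2  57.1] F [-0.1 -0.1 -2.2] op 0.21819774090407532 gf 29.927188251167536
J frame tcp [0.0165 0.0061 0.2237] F [-0.1143 -0.1451 -2.2015] M tool [-0.0057  0.0734  0.0404]
inc [0.0141, 0.0213, 0.7189] [-0.0004, 0.0012, 0.0007] rows 5.2
```

Call:
move_arm([
  [0.014,0.021,0.1,0,0.001,0.001,0],
  [0.014,0.021,0.2,0,0.001,0.001,0],
  [0.014,0.021,0.3,0,0.001,0.001,0],
  [0.014,0.021,0.4,0,0.001,0.001,0],
  [0.014,0.021,0.5,0,0.001,0.001,0],
  [0.014,0.021,0.6,0,0.001,0.001,0],
  [0.014,0.021,0.66,0,0.001,0.001,0],
  [0.014,0.021,0.7,0,0.001,0.001,0],
  [0.014,0.021,0.7,0,0.001,0.001,0],
  [0.014,0.021,0.7,0,0.001,0.001,0],
])

```text
time_s: 18.0
position: [0.5664, -0.2655, 0.0694]
tcp_rot: [[0.999, -0.041, 0.001], [-0.041, -0.999, 0.001], [0.001, -0.001, -1.0]]
force: [-0.2, 0.4, -1.7]
opening: 0.218
grasp_force: 29.9
```

```bash
python3 -c "
from h import *
jf()"
```

```text
t 18.0 p [ 0.5664 -0.2655  0.0694] q [-35.4  42.4  88.9   0.1  48.7  56.9] F [-0.2  0.4 -1.7] op 0.2183685115147608 gf 29.924231115728617
J frame tcp [ 0.0209 -0.0004  0.0144] F [-0.1854  0.3659 -1.6738] M tool [ 0.0063  0.0272 -0.0207]
```

Call:
move_arm([
  [0,0,0.015,0,0,0,0],
  [0,0,0.03,0,0,0,0],
  [0,0,0.045,0,0,0,0],
  [0,0,0.055,0,0,0,0],
  [0,0,0.055,0,0,0,0],
])

```text
time_s: 18.42
position: [0.5659, -0.2652, 0.0527]
tcp_rot: [[0.999, -0.042, 0.001], [-0.042, -0.999, 0.002], [0.001, -0.002, -1.0]]
force: [-1.0, 0.2, -2.5]
opening: 0.218
grasp_force: 29.9
```

```bash
python3 -c "
from h import *
jf()"
```

```text
t 18.42 p [ 0.5659 -0.2652  0.0527] q [-35.4  43.8  89.3   0.1  46.9  56.9] F [-1.   0.2 -2.5] op 0.21779394143254174 gf 29.923957865685225
J frame tcp [ 0.0204 -0.0001 -0.0023] F [-1.0111  0.1991 -2.4594] M tool [0.0131 0.0608 0.0134]
```

Call:
move_arm([
  [0,0,0.004,0,0,0,0],
  [0,0,0.007,0,0,0,0],
  [0,0,0.007,0,0,0,0],
])

```text
time_s: 18.67
position: [0.5662, -0.2654, 0.0509]
tcp_rot: [[0.999, -0.042, 0.001], [-0.042, -0.999, 0.001], [0.001, -0.001, -1.0]]
force: [-0.0, 0.3, -1.9]
opening: 0.217
grasp_force: 29.9
```

```bash
python3 -c "
from h import *
jf()"
```

```text
t 18.67 p [ 0.5662 -0.2654  0.0509] q [-35.4  44.   89.3   0.1  46.6  56.9] F [-0.   0.3 -1.9] op 0.21692873171495572 gf 29.92426235228777
J frame tcp [ 0.0207 -0.0003 -0.0041] F [-0.0438  0.3378 -1.8944] M tool [ 0.0128  0.07   -0.0687]
```

Call:
move_arm([
  [0,0,0.003,0,0,0,0],
  [0,0,0.006,0,0,0,0],
  [0,0,0.006,0,0,0,0],
])

```text
time_s: 18.92
position: [0.5664, -0.2656, 0.0492]
tcp_rot: [[0.999, -0.042, 0.002], [-0.042, -0.999, 0.001], [0.002, -0.001, -1.0]]
force: [-0.7, -0.7, -0.2]
opening: 0.215
grasp_force: 29.9
```

```bash
python3 -c "
from h import *
jf()"
```

```text
t 18.92 p [ 0.5664 -0.2656  0.0492] q [-35.4  44.2  89.3   0.1  46.4  56.9] F [-0.7 -0.7 -0.2] op 0.2146719154542564 gf 29.92033079266548
J frame tcp [ 0.0209 -0.0005 -0.0058] F [-0.6296 -0.762  -0.1643] M tool [-0.0342  0.0222 -0.0681]
```

Call:
move_arm([
  [0,0,0.003,0,0,0,0],
  [0,0,0.006,0,0,0,0],
  [0,0,0.006,0,0,0,0],
])

```text
time_s: 19.17
position: [0.5664, -0.2658, 0.0475]
tcp_rot: [[0.999, -0.042, 0.002], [-0.042, -0.999, 0.001], [0.002, -0.001, -1.0]]
force: [-0.4, -0.3, 1.0]
opening: 0.221
grasp_force: 29.9
```

```bash
python3 -c "
from h import *
jf()"
```

```text
t 19.17 p [ 0.5664 -0.2658  0.0475] q [-35.4  44.3  89.4   0.1  46.3  56.9] F [-0.4 -0.3  1. ] op 0.22078981443440385 gf 29.91935469210148
J frame tcp [ 0.021  -0.0007 -0.0075] F [-0.3963 -0.3279  1.0021] M tool [-0.1356 -0.0956 -0.0908]
```

Call:
move_arm([
  [0,0,0.003,0,0,0,0],
  [0,0,0.004,0,0,0,0],
  [0,0,0.004,0,0,0,0],
])

```text
time_s: 19.42
position: [0.5665, -0.2658, 0.0464]
tcp_rot: [[0.999, -0.042, 0.002], [-0.042, -0.999, 0.001], [0.002, -0.001, -1.0]]
force: [0.6, -1.2, 0.6]
opening: 0.216
grasp_force: 29.9
```

```bash
python3 -c "
from h import *
jf()"
```

```text
t 19.42 p [ 0.5665 -0.2658  0.0464] q [-35.4  44.4  89.4   0.1  46.1  56.9] F [ 0.6 -1.2  0.6] op 0.21645263489726102 gf 29.945997186005116
J frame tcp [ 0.0211 -0.0006 -0.0086] F [ 0.6194 -1.2269  0.6041] M tool [-0.1933 -0.1261 -0.0726]
```

Call:
move_arm([
  [0,0,0.003,0,0,0,0],
  [0,0,0.004,0,0,0,0],
  [0,0,0.004,0,0,0,0],
])

```text
time_s: 19.67
position: [0.5666, -0.2656, 0.0459]
tcp_rot: [[0.999, -0.041, 0.002], [-0.041, -0.999, 0.0], [0.002, -0.001, -1.0]]
force: [-0.4, -0.6, 5.4]
opening: 0.218
grasp_force: 30.0
```

```bash
python3 -c "
from h import *
jf()
w=viewer.capture('wrist');im=w['image'].astype(float).mean(2)
print(np.round(im[150:205:1,319]).astype(int).tolist())
for z in(.055,.0575): print([np.round(proj(w,Jp(.0828,0,z-.055+k)),1).tolist() for k in(.01,-.01)])
print([np.round(proj(w,Jp(x,0,.007)),1).tolist() for x in (.045,.065)],np.round(proj(w,Jp(.09,0,.005)),1))
"
```

```text
t 19.67 p [ 0.5666 -0.2656  0.0459] q [-35.4  44.4  89.4   0.1  46.1  56.9] F [-0.4 -0.6  5.4] op 0.21792651460898174 gf 29.98723078519106
J frame tcp [ 0.0211 -0.0005 -0.0091] F [-0.3629 -0.6049  5.3983] M tool [-0.0608 -0.2373 -0.102 ]
[99, 101, 97, 102, 105, 102, 101, 105, 106, 103, 105, 103, 98, 84, 81, 123, 204, 198, 196, 200, 198, 196, 193, 196, 194, 198, 183, 154, 152, 152, 157, 155, 160, 159, 186, 240, 248, 245, 246, 245, 245, 244, 245, 245, 244, 246, 244, 246, 246, 244, 246, 245, 244, 246, 245]
[[319.7, 189.0], [319.7, 179.6]]
[[319.7, 190.3], [319.7, 180.7]]
[[320.0, 295.4], [319.8, 240.4]] [319.6 164. ]
```

Call:
move_arm([
  [0.003,0,0,0,0,0,0],
  [0.006,0,0,0,0,0,0],
  [0.009,0,0,0,0,0,0],
  [0.012,0,0,0,0,0,0],
  [0.012,0,0,0,0,0,0],
])

```text
time_s: 20.13
position: [0.567, -0.2656, 0.0459]
tcp_rot: [[0.999, -0.04, -0.005], [-0.04, -0.999, 0.002], [-0.005, -0.002, -1.0]]
force: [-7.8, -2.8, 9.8]
opening: 0.215
grasp_force: 30.0
```

```bash
python3 -c "
from h import *
jf()"
```

```text
t 20.13 p [ 0.567  -0.2656  0.0459] q [-35.3  44.6  89.   -0.1  46.7  57.1] F [-7.8 -2.8  9.8] op 0.2153209290319455 gf 30.000972859561443
J frame tcp [ 0.0215 -0.0005 -0.0091] F [-7.7213 -3.0871  9.8134] M tool [-0.3694 -1.3102 -0.1705]
```

Call:
move_arm([
  [0.003,0,0,0,0,0,0],
  [0.005,0,0,0,0,0,0],
  [0.005,0,0,0,0,0,0],
])

```text
time_s: 20.38
position: [0.5682, -0.2657, 0.0459]
tcp_rot: [[0.999, -0.04, -0.005], [-0.04, -0.999, 0.002], [-0.005, -0.002, -1.0]]
force: [-7.6, -1.7, 10.1]
opening: 0.222
grasp_force: 30.0
```

```bash
python3 -c "
from h import *
jf()"
```

```text
t 20.38 p [ 0.5682 -0.2657  0.0459] q [-35.2  44.6  88.8  -0.1  46.8  57.2] F [-7.6 -1.7 10.1] op 0.22173734801633166 gf 30.002303905785084
J frame tcp [ 0.0227 -0.0005 -0.0091] F [-7.4886 -2.0346 10.114 ] M tool [-0.3548 -1.377  -0.1228]
```

Call:
move_arm([
  [0,0,-0.002,0,0,0,0],
  [0.003,0,-0.002,0,0,0,0],
  [0.006,0,-0.002,0,0,0,0],
  [0.009,0,-0.002,0,0,0,0],
  [0.009,0,-0.002,0,0,0,0],
])

```text
time_s: 20.8
position: [0.5719, -0.2658, 0.0459]
tcp_rot: [[0.999, -0.041, -0.003], [-0.041, -0.999, 0.002], [-0.003, -0.002, -1.0]]
force: [-6.1, -3.2, 6.8]
opening: 0.22
grasp_force: 30.0
```

```bash
cat >> h.py <<'E'
def rim():
    w=viewer.capture('wrist');im=w['image'].astype(float).mean(2);print(np.round(im[140:200,319]).astype(int).tolist(),np.round(proj(w,Jp(.09,0,.005)),1),np.round(proj(w,Jp(.09,0,.01)),1))
E
python3 -c "
from h import *
jf();rim()"
```

```text
t 20.8 p [ 0.5719 -0.2658  0.0459] q [-35.1  44.8  88.4  -0.   47.   57.3] F [-6.1 -3.2  6.8] op 0.22020773266760735 gf 30.010764822363853
J frame tcp [ 0.0265 -0.0005 -0.0091] F [-5.9918 -3.4671  6.7594] M tool [-0.4125 -1.2006 -0.055 ]
[202, 200, 199, 201, 202, 202, 183, 95, 62, 68, 69, 66, 77, 68, 70, 69, 70, 73, 81, 95, 107, 105, 106, 102, 103, 105, 106, 103, 106, 102, 102, 107, 102, 106, 109, 106, 111, 109, 107, 102, 93, 95, 119, 164, 165, 197, 244, 250, 247, 247, 247, 246, 245, 248, 247, 248, 247, 248, 247, 247] [319.9 181.2] [319.9 183.7]
```

Call:
move_arm([
  [0.003,0,0,0,0,0,0],
  [0.006,0,0,0,0,0,0],
  [0.006,0,0,0,0,0,0],
])

```text
time_s: 21.1
position: [0.5719, -0.2658, 0.0459]
tcp_rot: [[0.999, -0.04, -0.007], [-0.04, -0.999, 0.003], [-0.007, -0.002, -1.0]]
force: [-10.7, -3.2, 9.6]
opening: 0.219
grasp_force: 30.0
```

```bash
python3 -c "
from h import *
jf();rim()"
```

```text
t 21.1 p [ 0.5719 -0.2658  0.0459] q [-35.   44.8  88.2  -0.2  47.4  57.4] F [-10.7  -3.2   9.6] op 0.2191476847553884 gf 30.020397193729877
J frame tcp [ 0.0265 -0.0005 -0.0091] F [-10.5225  -3.6391   9.6167] M tool [-0.6661 -1.8211 -0.0413]
[202, 199, 202, 204, 204, 202, 183, 75, 64, 63, 74, 70, 69, 73, 69, 68, 72, 71, 78, 94, 101, 102, 105, 107, 104, 105, 108, 105, 107, 105, 104, 106, 107, 108, 107, 106, 107, 105, 105, 100, 97, 87, 108, 168, 165, 182, 233, 250, 248, 248, 247, 247, 247, 247, 247, 247, 248, 247, 247, 247] [320.1 181.5] [320.1 184.1]
```

Call:
move_arm([
  [0.003,0,0,0,0,0,0],
  [0.006,0,0,0,0,0,0],
  [0.006,0,0,0,0,0,0],
])

```text
time_s: 21.4
position: [0.572, -0.2657, 0.0458]
tcp_rot: [[0.999, -0.04, -0.011], [-0.04, -0.999, 0.003], [-0.011, -0.003, -1.0]]
force: [-14.3, -4.5, 11.7]
opening: 0.217
grasp_force: 30.0
```

```bash
python3 -c "
from h import *
jf();rim()"
```

```text
t 21.4 p [ 0.572  -0.2657  0.0458] q [-35.   44.9  88.   -0.3  47.7  57.5] F [-14.3  -4.5  11.7] op 0.21709883151268175 gf 30.02993691712618
J frame tcp [ 0.0265 -0.0004 -0.0092] F [-14.1236  -5.0726  11.6529] M tool [-0.805  -2.3711 -0.078 ]
[199, 201, 202, 203, 202, 194, 153, 67, 66, 69, 67, 70, 72, 72, 74, 69, 69, 71, 73, 88, 100, 105, 106, 108, 108, 105, 108, 108, 103, 105, 104, 105, 107, 106, 103, 107, 105, 107, 107, 102, 103, 96, 103, 149, 167, 162, 211, 250, 248, 248, 247, 247, 247, 247, 247, 247, 247, 246, 248, 247] [320.2 181.9] [320.2 184.5]
```

Call:
move_arm([
  [0,0,0,0,0,0,0.25],
  [0,0,0,0,0,0,0.35],
  [0,0,0,0,0,0,0.45],
  [0,0,0,0,0,0,0.45],
  [0,0,0,0,0,0,0.45],
  [0,0,-0.05,0,0,0,0.45],
  [0,0,-0.15,0,0,0,0.45],
  [0,0,-0.25,0,0,0,0.45],
  [0,0,-0.4,0,0,0,0.45],
  [0,0,-0.5,0,0,0,0.45],
])

```text
time_s: 22.28
position: [0.5779, -0.2658, 0.1975]
tcp_rot: [[0.999, -0.042, 0.002], [-0.042, -0.999, 0.001], [0.002, -0.001, -1.0]]
force: [1.5, -0.2, -0.2]
opening: 0.447
grasp_force: 0.0
```

```bash
python3 -c "
from h import *
jf()
C={n:viewer.capture(n) for n in('scene','top','wrist')}
for n in C:
  cv2.imwrite(f'pics/{n}8.png',C[n]['image'])
  for t in('keeper_knob','shaft_mid','shaft_neck_end'):
    for d in nets.find_in(n,t)[:1]: print(n,t,d['location'],round(d['conf'],2),atz(C[n],d['location'],.094 if 'knob' in t else .055))
w=C['wrist'];im=w['image'].astype(float).mean(2)
a,b=proj(w,Jp(.09,0,.005)),proj(w,Jp(.09,0,.01));print(a,b);r=int(a[1]);print(r-20,np.round(im[r-20:r+25,int(a[0])]).astype(int).tolist())
print(np.round(proj(w,Jp(-.09,0,0)),1))
piv=np.array([.5735,-.3464]);print('piv in J',(piv-J[:2])@ju[:2],(piv-J[:2])@jv[:2])
"
```

```text
t 22.28 p [ 0.5779 -0.2658  0.1975] q [-34.8  33.3  82.5   0.1  64.1  57.5] F [ 1.5 -0.2 -0.2] op 0.44656008463153457 gf 0.0
J frame tcp [ 0.0324 -0.0002  0.1425] F [ 1.4872 -0.1831 -0.1794] M tool [ 0.0102 -0.0312  0.007 ]
scene keeper_knob [416.1, 221.2] 0.79 [ 0.5169 -0.3124  0.094 ]
scene shaft_mid [398.1, 234.8] 0.72 [ 0.5445 -0.2768  0.055 ]
scene shaft_neck_end [395.5, 236.4] 0.64 [ 0.5461 -0.2665  0.055 ]
top keeper_knob [431.8, 282.0] 0.47 [ 0.5268 -0.3317  0.094 ]
wrist keeper_knob [420.5, 285.4] 0.94 [ 0.5556 -0.3344  0.094 ]
wrist shaft_mid [315.9, 257.1] 0.9 [ 0.5657 -0.265   0.055 ]
[315.5046 163.1672] [315.486  163.8889]
143 [216, 218, 216, 221, 218, 163, 79, 71, 75, 84, 105, 115, 117, 111, 113, 115, 114, 115, 117, 111, 103, 140, 240, 255, 253, 252, 252, 252, 252, 252, 252, 252, 252, 252, 252, 252, 252, 252, 252, 252, 252, 252, 252, 252, 252]
[316.7 383.9]
piv in J 0.031131000785582803 -0.08096462678286144
```

```bash
python3 -c "
from h import *
P=Jp(-.065,-.054,.135);print(P);inc(P,down(-2.2-15))"
```

```text
[ 0.4785 -0.3158  0.19  ]
inc [-0.321, 0.1802, 0.0142] [-0.0008, 0.0002, 0.0822] rows 2.7
```

Call:
move_arm([
  [-0.321,0.18,0,0,0,0.082,0.55],
  [-0.321,0.18,0,0,0,0.082,0.55],
  [-0.321,0.18,0,0,0,0.082,0.55],
  [-0.321,0.18,0,0,0,0.082,0.55],
  [-0.321,0.18,0,0,0,0.082,0.55],
])

```text
time_s: 23.3
position: [0.478, -0.3167, 0.1952]
tcp_rot: [[0.955, -0.298, 0.001], [-0.298, -0.955, 0.002], [0.001, -0.002, -1.0]]
force: [1.2, -0.1, -0.3]
opening: 0.548
grasp_force: 0.0
```

```bash
python3 -c "
from h import *
jf();w=viewer.capture('wrist')
print([(d['location'],round(d['conf'],2),atz(w,d['location'],.094)) for d in nets.find_in('wrist','keeper_knob')[:2]])
print('pred knob top',proj(w,(.4773,-.3176,.105)),'bar at',proj(w,(.4773,-.3176,.075)))
g=w['image'].astype(int).mean(2)
r0=int(proj(w,(.4773,-.3176,.105))[1])
for r in range(r0-80,min(480,r0+60),10): print(r,g[r,250:400:5].astype(int).tolist())
"
```

```text
t 23.3 p [ 0.478  -0.3167  0.1952] q [-44.8  29.   91.9   0.2  59.1  62.5] F [ 1.2 -0.1 -0.3] op 0.5479292832812982 gf 0.0
J frame tcp [-0.0655 -0.0549  0.1402] F [ 1.2146 -0.06   -0.3183] M tool [-0.0132 -0.0061  0.0006]
[([322.6, 165.8], 0.69, array([ 0.53  , -0.3338,  0.094 ]))]
pred knob top [322.7592 259.782 ] bar at [322.502  245.1035]
179 [208, 211, 212, 208, 207, 213, 208, 208, 205, 153, 88, 105, 240, 242, 241, 242, 243, 235, 104, 92, 84, 84, 80, 84, 84, 76, 74, 84, 81, 83]
189 [209, 210, 209, 209, 212, 209, 206, 211, 205, 206, 90, 89, 239, 241, 241, 240, 243, 236, 127, 80, 83, 83, 81, 84, 78, 77, 79, 76, 84, 83]
199 [211, 213, 210, 208, 208, 212, 211, 217, 211, 209, 194, 86, 240, 242, 242, 241, 244, 237, 166, 84, 88, 80, 80, 80, 79, 82, 79, 77, 77, 81]
209 [213, 212, 211, 210, 214, 202, 150, 207, 205, 210, 211, 79, 242, 242, 241, 242, 242, 237, 200, 83, 84, 78, 82, 84, 78, 82, 75, 76, 74, 77]
219 [144, 160, 210, 247, 153, 154, 120, 182, 210, 211, 211, 210, 244, 243, 242, 242, 244, 239, 219, 88, 87, 81, 82, 77, 74, 84, 76, 80, 74, 80]
229 [199, 240, 238, 243, 239, 242, 114, 1
[... 472 characters left out ...]
, 234, 76, 80, 78, 80, 78, 74, 76, 73, 76, 75, 74]
269 [251, 250, 209, 209, 208, 209, 210, 212, 206, 209, 210, 206, 205, 143, 70, 66, 66, 63, 77, 77, 82, 81, 77, 73, 74, 77, 74, 70, 72, 74]
279 [250, 250, 252, 145, 201, 208, 203, 149, 73, 83, 81, 81, 76, 75, 77, 74, 78, 72, 74, 72, 77, 80, 73, 73, 69, 69, 68, 69, 73, 73]
289 [255, 253, 112, 84, 80, 85, 83, 82, 72, 81, 78, 71, 73, 75, 84, 77, 74, 72, 71, 74, 78, 73, 75, 76, 76, 72, 76, 76, 70, 70]
299 [56, 76, 73, 78, 74, 80, 78, 75, 77, 79, 78, 79, 77, 70, 73, 78, 71, 72, 71, 73, 69, 72, 72, 76, 70, 74, 69, 63, 24, 31]
309 [52, 56, 51, 78, 73, 74, 78, 75, 72, 74, 76, 75, 76, 70, 70, 67, 70, 72, 68, 70, 73, 71, 72, 67, 73, 62, 38, 42, 40, 32]
```

Call:
move_arm([
  [0,0,0.1,0,0,0,0.55],
  [0,0,0.2,0,0,0,0.55],
  [0,0,0.27,0,0,0,0.55],
  [0,0,0.327,0,0,0,0.55],
  [0,0,0.327,0,0,0,0.5],
  [0,0,0.327,0,0,0,0.4],
  [0,0,0.327,0,0,0,0.36],
  [0,0,0.327,0,0,0,0.36],
])

```text
time_s: 24.07
position: [0.4804, -0.3164, 0.0986]
tcp_rot: [[0.956, -0.294, 0.004], [-0.294, -0.956, -0.001], [0.004, -0.0, -1.0]]
force: [0.1, 0.1, 0.5]
opening: 0.387
grasp_force: 0.0
```

```bash
python3 -c "
from h import *
jf();s=bot.read_state();b=(np.array(s['position']),np.array(s['tcp_rot']))
def tgt(th,psi,lead=4):
  t=np.radians(th+lead);P=Jp(.031-.1*np.cos(t),-.081+.1*np.sin(t),0);P[2]=.097;return P,down(-2.2-psi)
for th in range(18,60,4): print(th);inc(*tgt(th,th),b)"
```

```text
t 24.07 p [ 0.4804 -0.3164  0.0986] q [-44.6  37.1  95.9   0.2  46.9  62.5] F [0.1 0.1 0.5] op 0.38700687015368507 gf 0.0
J frame tcp [-0.0631 -0.0545  0.0436] F [0.0728 0.0602 0.5094] M tool [ 0.0285 -0.0476 -0.0727]
18
inc [-0.005, -0.0366, 0.0054] [-0.0001, -0.0012, 0.0171] rows 0.4
22
inc [-0.0014, -0.0596, 0.0054] [-0.0001, -0.0012, 0.0394] rows 1.0
26
inc [0.0039, -0.0823, 0.0054] [-0.0002, -0.0012, 0.0616] rows 1.5
30
inc [0.0107, -0.1045, 0.0055] [-0.0002, -0.0012, 0.0838] rows 2.1
34
inc [0.0191, -0.1262, 0.0055] [-0.0003, -0.0012, 0.106] rows 2.7
38
inc [0.029, -0.1473, 0.0055] [-0.0003, -0.0012, 0.1283] rows 3.2
42
inc [0.0403, -0.1676, 0.0056] [-0.0004, -0.0012, 0.1505] rows 3.8
46
inc [0.053, -0.1871, 0.0057] [-0.0004, -0.0012, 0.1727] rows 4.3
50
inc [0.067, -0.2057, 0.0057] [-0.0004, -0.0012, 0.1949] rows 4.9
54
inc [0.0823, -0.2232, 0.0058] [-0.0005, -0.0012, 0.2171] rows 5.5
58
inc [0.0988, -0.2396, 0.0058] [-0.0005, -0.0011, 0.2394] rows 6.0
```

Call:
move_arm([
  [-0.005,-0.037,0.005,0,0,0.017,0.36],
  [-0.001,-0.06,0.005,0,0,0.039,0.36],
  [0.004,-0.082,0.005,0,0,0.062,0.36],
  [0.011,-0.104,0.005,0,0,0.084,0.36],
  [0.019,-0.126,0.005,0,0,0.106,0.36],
  [0.029,-0.147,0.005,0,0,0.128,0.36],
  [0.04,-0.168,0.005,0,0,0.15,0.36],
  [0.053,-0.187,0.005,0,0,0.173,0.36],
  [0.067,-0.206,0.005,0,0,0.195,0.36],
  [0.082,-0.223,0.005,0,0,0.217,0.36],
])

```text
time_s: 24.9
position: [0.5233, -0.2596, 0.0975]
tcp_rot: [[0.553, -0.833, 0.004], [-0.833, -0.553, -0.001], [0.003, -0.003, -1.0]]
force: [0.7, -0.2, -1.2]
opening: 0.362
grasp_force: 0.4
```

```bash
python3 -c "
from h import *
jf();s=bot.read_state();b=(np.array(s['position']),np.array(s['tcp_rot']))
def tgt(th,psi,lead=4):
  t=np.radians(th+lead);P=Jp(.031-.1*np.cos(t),-.081+.1*np.sin(t),0);P[2]=.097;return P,down(-2.2-psi)
for th in (58,62,66,70,74,78,82,86,90,92,94): print(th);inc(*tgt(th,min(th,80)),b)"
```

```text
t 24.9 p [ 0.5233 -0.2596  0.0975] q [-37.4  37.6  94.6   0.1  47.6 108.9] F [ 0.7 -0.2 -1.2] op 0.361670828572045 gf 0.40563812479376793
J frame tcp [-0.0224  0.0038  0.0425] F [ 0.7221 -0.2    -1.2178] M tool [-0.0858  0.0157  0.0017]
58
inc [0.0031, -0.0242, 0.0018] [-0.0008, -0.0009, 0.0211] rows 0.5
62
inc [0.007, -0.0471, 0.0019] [-0.0009, -0.0009, 0.0434] rows 1.1
66
inc [0.0126, -0.0697, 0.002] [-0.0009, -0.0008, 0.0656] rows 1.6
70
inc [0.0197, -0.0919, 0.002] [-0.0009, -0.0008, 0.0878] rows 2.2
74
inc [0.0283, -0.1135, 0.0021] [-0.001, -0.0008, 0.11] rows 2.8
78
inc [0.0385, -0.1344, 0.0022] [-0.001, -0.0007, 0.1322] rows 3.3
82
inc [0.05, -0.1546, 0.0023] [-0.001, -0.0007, 0.1434] rows 3.6
86
inc [0.063, -0.1739, 0.0024] [-0.001, -0.0007, 0.1434] rows 3.6
90
inc [0.0772, -0.1923, 0.0025] [-0.001, -0.0007, 0.1434] rows 3.6
92
inc [0.0848, -0.2011, 0.0025] [-0.001, -0.0007, 0.1434] rows 3.6
94
inc [0.0927, -0.2097, 0.0026] [-0.001, -0.0007, 0.1434] rows 3.6
```

Call:
move_arm([
  [0.003,-0.024,0.002,0,0,0.021,0.36],
  [0.007,-0.047,0.002,0,0,0.043,0.36],
  [0.013,-0.07,0.002,0,0,0.066,0.36],
  [0.02,-0.092,0.002,0,0,0.088,0.36],
  [0.028,-0.114,0.002,0,0,0.11,0.36],
  [0.038,-0.134,0.002,0,0,0.132,0.36],
  [0.05,-0.155,0.002,0,0,0.143,0.36],
  [0.063,-0.174,0.002,0,0,0.143,0.36],
  [0.077,-0.192,0.002,0,0,0.143,0.36],
  [0.077,-0.192,0.002,0,0,0.143,0.36],
])

```text
time_s: 25.73
position: [0.5836, -0.2464, 0.0961]
tcp_rot: [[0.142, -0.99, 0.001], [-0.99, -0.142, 0.001], [-0.0, -0.002, -1.0]]
force: [-1.6, -0.4, 0.6]
opening: 0.358
grasp_force: 0.8
```

```bash
python3 -c "
from h import *
jf();s=bot.read_state();b=(np.array(s['position']),np.array(s['tcp_rot']))
for th in (92,94,96):
  t=np.radians(th+4);P=Jp(.031-.1*np.cos(t),-.081+.1*np.sin(t),0);P[2]=.097;inc(P,b[1],b)"
```

```text
t 25.73 p [ 0.5836 -0.2464  0.0961] q [-33.   40.7  87.    0.1  52.3 138.8] F [-1.6 -0.4  0.6] op 0.3576284941589959 gf 0.7506949827075005
J frame tcp [0.0374 0.0193 0.0411] F [-1.5396 -0.4114  0.5581] M tool [-0.2305 -0.1718 -0.0012]
inc [0.0053, -0.0128, -0.003] [0.0, 0.0, 0.0] rows 0.1
inc [0.0088, -0.0239, -0.003] [0.0, 0.0, 0.0] rows 0.2
inc [0.0126, -0.0349, -0.003] [0.0, 0.0, 0.0] rows 0.3
```

Push on gently to the end stop.

Call:
move_arm([
  [0.003,-0.01,-0.003,0,0,0,0.36],
  [0.005,-0.015,-0.003,0,0,0,0.36],
  [0.005,-0.015,-0.003,0,0,0,0.36],
])

```text
time_s: 25.98
position: [0.5838, -0.2464, 0.0958]
tcp_rot: [[0.141, -0.99, -0.007], [-0.99, -0.141, 0.004], [-0.005, 0.007, -1.0]]
force: [-10.0, -0.3, 3.1]
opening: 0.364
grasp_force: 4.1
```

```bash
python3 -c "
from h import *
jf()"
```

```text
t 25.98 p [ 0.5838 -0.2464  0.0958] q [-32.9  40.9  86.6  -0.1  53.1 139. ] F [-10.   -0.3   3.1] op 0.36394280448672345 gf 4.09842386841774
J frame tcp [0.0376 0.0194 0.0408] F [-9.9817 -0.6689  3.0967] M tool [-1.3655 -0.2765  0.0028]
```

Call:
move_arm([
  [0.002,-0.007,0,0,0,0,0.36],
  [0.004,-0.013,0,0,0,0,0.36],
  [0.004,-0.013,0,0,0,0,0.36],
])

```text
time_s: 26.23
position: [0.5841, -0.2463, 0.0956]
tcp_rot: [[0.142, -0.99, -0.016], [-0.99, -0.142, 0.006], [-0.008, 0.015, -1.0]]
force: [-15.5, -0.5, 7.4]
opening: 0.358
grasp_force: 7.7
```

```bash
python3 -c "
from h import *
jf()"
```

```text
t 26.23 p [ 0.5841 -0.2463  0.0956] q [-32.9  41.   86.1  -0.2  53.8 139.1] F [-15.5  -0.5   7.4] op 0.35794722380884164 gf 7.670677900314331
J frame tcp [0.0379 0.0194 0.0406] F [-15.4955  -1.1255   7.374 ] M tool [-2.6855 -0.4314  0.0016]
```

Call:
move_arm([
  [-0.005,0.025,0,0,0,0,0.36],
  [-0.009,0.05,0,0,0,0,0.45],
  [-0.009,0.05,0,0,0,0,0.55],
  [-0.009,0.05,0,0,0,0,0.55],
  [-0.009,0.05,0,0,0,0,0.55],
  [-0.009,0.05,-0.1,0,0,0,0.55],
  [-0.009,0.05,-0.2,0,0,0,0.55],
  [-0.009,0.05,-0.35,0,0,0,0.55],
  [-0.009,0.05,-0.5,0,0,0,0.55],
  [-0.009,0.05,-0.5,0,0,0,0.55],
])

```text
time_s: 27.07
position: [0.5809, -0.2499, 0.2548]
tcp_rot: [[0.141, -0.99, 0.016], [-0.99, -0.141, -0.008], [0.01, -0.014, -1.0]]
force: [0.6, -0.6, 1.3]
opening: 0.554
grasp_force: 0.0
```

```bash
python3 -c "
from h import *
jf();w=viewer.capture('wrist');c=viewer.capture('scene');t=viewer.capture('top')
for n in('scene','top','wrist'):
  for k in('keeper_knob','shaft_neck_end','shaft_mid','pin_mid','oil_filter','pliers'):
    d=nets.find_in(n,k)
    if d: print(n,k,np.round(d[0]['location'],1),round(d[0]['conf'],2))
print('pred knob',[proj(q,Jp(.031,.0195,.04)) for q in(w,c,t)],'neck end',[proj(q,Jp(-.09,0,0)) for q in(w,c,t)])
# knob and bar in wrist: dark rows near pred
p=proj(w,Jp(.031,.0195,.05));g=w['image'].astype(int).mean(2);print(p)
for r in range(int(p[1])-30,int(p[1])+31,6): print(r,g[r,int(p[0])-60:int(p[0])+60:5].astype(int).tolist())
# shaft edges in wrist at several jig x (across y)
for x in(-.085,-.06,-.03,.0,.06,.085):
  L=[proj(w,Jp(x,y,.0)) for y in np.arange(-.02,.0201,.002)]
  print(x,np.round(L[10]),[int(g[int(q[1]),int(q[0])]) if 0<=q[0]<640 and 0<=q[1]<480 else -1 for q in L])
"
```

```text
t 27.07 p [ 0.5809 -0.2499  0.2548] q [-33.4  29.1  80.4   0.1  69.5 138.4] F [ 0.6 -0.6  1.3] op 0.554141058988788 gf 0.0
J frame tcp [0.0348 0.0157 0.1998] F [ 0.6289 -0.5457  1.3051] M tool [ 0.031  -0.0879  0.0258]
scene keeper_knob [392.6 221.9] 0.67
scene shaft_neck_end [398.2 238.2] 0.55
scene shaft_mid [402.  237.2] 0.67
scene pin_mid [274.8 378.6] 0.92
scene oil_filter [246.9 272.9] 0.73
scene pliers [332.7 217.8] 0.85
top shaft_mid [396.2 250.6] 0.45
top pin_mid [210.1 300.8] 0.64
top oil_filter [283.2 203.2] 0.56
top pliers [402.7 214.3] 0.78
wrist keeper_knob [342.5 163.9] 0.97
wrist shaft_neck_end [375.1 209.8] 0.82
wrist shaft_mid [373.2 211.2] 0.94
wrist oil_filter [375.1 209.7] 0.22
wrist pliers [342.4 162.8] 0.73
pred knob [array([326.3699, 235.7611]), array([382.9762, 223.3488]), array([400.7743, 263.3376])] neck end [array([469.257 , 226.5432]), array([424.1333, 252.0429]), array([403.8334, 307.3191])]
[326.4042 239.3434]
209 [217, 216, 217, 218, 216, 244, 244, 238, 215, 230, 244, 244, 246, 245, 246, 244, 238, 252, 252, 252, 252, 252, 252, 252]
215 [217, 216, 218, 
[... 1152 characters left out ...]
 209, 209, 209, 213, 184, 247, 252, 251, 252, 251, 251, 249, 209, 210, 212, 212, 214, 211]
-0.06 [435. 220.] [239, 243, 217, 239, 238, 235, 237, 206, 246, 252, 250, 252, 252, 250, 231, 243, 242, 243, 244, 245, 235]
-0.03 [401. 214.] [213, 215, 215, 209, 215, 217, 169, 246, 253, 253, 252, 252, 253, 253, 251, 248, 210, 217, 216, 215, 214]
0.0 [366. 208.] [214, 213, 212, 215, 217, 204, 199, 245, 253, 253, 252, 252, 253, 252, 251, 229, 209, 213, 209, 215, 217]
0.06 [297. 195.] [244, 244, 237, 238, 238, 224, 227, 250, 253, 253, 252, 252, 252, 251, 246, 220, 245, 242, 243, 243, 218]
0.085 [267. 190.] [66, 74, 93, 64, 86, 144, 243, 249, 253, 252, 252, 252, 252, 251, 244, 175, 86, 73, 194, 222, 217]
```

```bash
python3 -c "
from h import *
print(workorder.hand_in())"
```

```text
the job is handed in; nothing more can be done
None
```

The job is handed in: the shaft lies level in both jig vees with its plain end against the stop, the keeper bar is swung to its end stop, and the pin, filter and pliers appear unmoved in the last camera check.

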